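# Put the impact sockets back on the bench rail

## Robot

A 6-joint arm with a two-finger parallel gripper is mounted at the origin on the work surface. World frame = base frame: x ahead of the robot, y to its left, z up, the work surface at z = 0. Lengths are in mm, angles in rad, forces in N, time in s.
With the tool pointing down it reaches from about 275 to 850 mm from the base axis. Payload 19 kg.
Tool frame: the origin (TCP) lies where the fingers leave the gripper's body, on its centre line; the fingertips stand 73 mm ahead of it and the grasp point (between the pads) lies 54 mm ahead of it (bot.tips_ahead is the distance from the TCP to the fingertips, in mm); y points along the fingers, x is the direction in which the jaws open and shut, and the axes are right-handed (so a half turn about y gives the same grasp; the last joint's range is limited). The gripper opens to 85 mm and grips with 20 to 120 N. Pads are 22 mm wide; open, the fingers measure 114 mm over their backs; the gripper's body (76 mm by 85 mm) begins 54 mm behind the grasp point. The pads swing forward as they close: fully open they stand 13 mm farther back than shut.
Start: joints at [1.089, 0.15, 1.437, -0, 1.554, -0.134], TCP at [195.984, 540.546, 303.867] pointing down, gripper open.
Joint ranges: [-2.8, 2.8], [-0.68, 2.1], [0.12, 2.68], [-1.39, 4.53], [0.16, 2.79], [-2.81, 2.81]. Speed limits (rad/s): [1.89, 1.89, 2.22, 3.01, 3.01, 3.01].

## Interface

Orientations are given as a 3x3 rotation matrix whose columns are the frame's x, y, z axes.
In Python, from workcell import bot, viewer, models gives the robot as it stands.
- The arm moves only by the tool drive_tool, never from a script. Its argument "rows" is a list of rows, each a list of 3 entries, a list of its own where there are three numbers: the shift along the tool's x, y, z in mm, then the turn, a rotation vector about the tool's x, y, z in rad, then the closure, from -1 (fully open) to 1 (shut). In form: [[[x, y, z], [ax, ay, az], jaw], ...]. A call has 1 to 20 rows; each row is the pose to reach, as a shift and turn from the pose commanded when the call began, along the tool's axes at that moment; what a row does not reach only later rows make up. A row lasts 1/8 s, in which the tool goes at most 62.5 mm and 10.7 degrees, less where a joint would pass 70% of its speed; a pose out of reach is approached as far as the arm can. A call with a gripper value outside its range is refused whole. The fingers move at their own pace and stop on an object; "grip_force" is the grip in N (left out, the last holds). Time passes only in rows, so rows that repeat a pose let the fingers close. It gives the time, the measured TCP pose, the force and the opening at its end, in the units of the state.
- bot.state(): the state, without advancing time (a new reading comes with each control period).
- viewer.read_camera(name): name is "side" or "top"; returns the picture (420x560x3 uint8, red, green, blue); there is no depth.
- viewer.camera_info(name): a dict with "mtx" (3x3 intrinsics, pixels), "D" ([k1, k2, p1, p2, k3] as OpenCV has them; the pictures are not rectified), "eye" and "attitude" of the camera in the world. Camera axes: x right, y up, looking along -z (the intrinsics and any distortion apply to the point x, -y, -z); pixel columns grow to the right and rows downward; lengths in mm; the calibration is good to about 2 mm. A picture is of the moment at which its call begins. camera_info takes no time and is no camera call.
- bot.close_job(): hands the job in, once; it reports no verdict.
Trained networks look in the newest picture that a camera, given by its name, has taken for a name from the list of things; names that differ only in an ending like _2 or _b are one class to them, and where a whole thing is asked for, a point or a joint stands for the part that bears it (a point fixed in the world has none). Each returns a list of dicts, best first, with "score" (0 to 1); they miss things now and then, are a little off and sometimes report something else, mostly with a low value. They report only what shows in the picture. A call takes as long as a camera call.
- models.regions_of(camera, name): "mask" (420x560 bool, what is visible of it) and "pixel" ([column, row] in pixels, amid what is visible of it).
The state is a dict: "time": time; "q": joint angles; "dq": joint speeds; "joint_torque": joint torques, N m; "ee_pos": TCP position; "orientation": TCP orientation; "wrist_force": force on the tool from outside, world axes, zero at the start; "ft_torque": the same for the moment, N m; "opening": finger opening in mm.
Only numpy, scipy, OpenCV 4.12 (cv2) and the standard library are available. Lean on these libraries where they do the work, as an engineer would, in place of code of your own. Each camera call takes 0.05 s, during which the arm holds its last target.

## Task

Take the four impact sockets off the wooden carry rack and put each one back on the bench rail, over the post of the clip that has the colour of its painted end, so that all four stand upright, painted end up, fully down on their clips. Do not shift the wrench or the grease jar lying nearby.

Things in the scene. Friction and masses are not known exactly. Their poses are not given: they have to be found in the camera images.
- socket_red_center (a point): Loose impact socket, dark steel tube 40 mm across, 52 mm long, standing upright; upper 16 mm painted red; open 24 mm hexagon on top, 19.5 mm square through-hole below. Point: its centre, 26 mm above its lower end; z up, yaw free. Stands over a 12 x 34 mm dowel on the wooden rack (top 22 mm above bench), four in a straight row 66 mm apart. 0.2 to 0.6 kg
- socket_yellow_center (a point): Loose impact socket, dark steel tube 43 mm across, 54 mm long, standing upright; upper 16 mm painted yellow; open 27 mm hexagon on top, 19.5 mm square through-hole below. Point: its centre, 27 mm above its lower end; z up, yaw free. Stands over a 12 x 34 mm dowel on the wooden rack (top 22 mm above bench), four in a straight row 66 mm apart. 0.2 to 0.6 kg
- socket_green_center (a point): Loose impact socket, dark steel tube 46 mm across, 56 mm long, standing upright; upper 16 mm painted green; open 30 mm hexagon on top, 19.5 mm square through-hole below. Point: its centre, 28 mm above its lower end; z up, yaw free. Stands over a 12 x 34 mm dowel on the wooden rack (top 22 mm above bench), four in a straight row 66 mm apart. 0.2 to 0.6 kg
- socket_blue_center (a point): Loose impact socket, dark steel tube 50 mm across, 58 mm long, standing upright; upper 16 mm painted blue; open 32 mm hexagon on top, 19.5 mm square through-hole below. Point: its centre, 29 mm above its lower end; z up, yaw free. Stands over a 12 x 34 mm dowel on the wooden rack (top 22 mm above bench), four in a straight row 66 mm apart. 0.2 to 0.6 kg
- clip_red: Red clip fixed on the aluminium rail: foot 44 x 44 x 10 mm with an upright red post in its middle, 11 mm thick, 36 mm above the foot, top 10 mm tapered. Origin: centre of the foot's underside, 12 mm above bench; sockets seat on the foot's top, 10 mm above origin. x along the rail. Four clips in a straight row about 66 mm apart; rail ends 18 mm high
- clip_yellow: Yellow clip fixed on the aluminium rail: foot 44 x 44 x 10 mm with an upright yellow post in its middle, 11 mm thick, 36 mm above the foot, top 10 mm tapered. Origin: centre of the foot's underside, 12 mm above bench; sockets seat on the foot's top, 10 mm above origin. x along the rail. Four clips in a straight row about 66 mm apart; rail ends 18 mm high
- clip_green: Green clip fixed on the aluminium rail: foot 44 x 44 x 10 mm with an upright green post in its middle, 11 mm thick, 36 mm above the foot, top 10 mm tapered. Origin: centre of the foot's underside, 12 mm above bench; sockets seat on the foot's top, 10 mm above origin. x along the rail. Four clips in a straight row about 66 mm apart; rail ends 18 mm high
- clip_blue: Blue clip fixed on the aluminium rail: foot 44 x 44 x 10 mm with an upright blue post in its middle, 11 mm thick, 36 mm above the foot, top 10 mm tapered. Origin: centre of the foot's underside, 12 mm above bench; sockets seat on the foot's top, 10 mm above origin. x along the rail. Four clips in a straight row about 66 mm apart; rail ends 18 mm high
- wrench: Bystander: loose steel wrench 170 mm long, lying flat on the bench between rack and rail. Origin on its underside, about mid-length; x along it
- grease_jar: Bystander: loose grey jar with a black lid, 64 mm diameter, 75 mm high, standing on the bench beyond the wrench. Origin: centre of its underside

How it is judged:
By the outcome, as a careful person would: the job done as asked, in the order asked, and still so for the second after the job is handed in, with the robot touching nothing.
It also fails if it takes over 120 s, if anything falls off the work surface, if the arm or the gripper's body presses on something with over 40 N, if the wrist force passes 120 N, or if a joint passes its speed limit or range.

## Working session

There is one attempt and no reset: what is moved stays moved. The work goes in short steps, Python scripts to look and compute and a tool call to move; the robot and the scene stay as the last step left them, time stands still between calls to the robot, and variables do not carry over. Pictures are saved under pics/ and viewed, and the job is handed in when it is done.

Besides the shell and the picture viewer there is one more tool, called after "Call:" in YAML: its name, and indented under it one key for each argument. drive_tool: Moves the arm, as the interface text tells. Its arguments: {"type":"object","properties":{"rows":{"type":"array"},"grip_force":{"type":"number"}},"required":["rows"]}

```bash
ls; mkdir -p pics; python3 - <<'E'
from workcell import bot, viewer, models
import cv2
s=bot.state()
for k,v in s.items(): print(k,v)
for c in ("side","top"):
    im=viewer.read_camera(c); cv2.imwrite(f"pics/{c}0.png",im[:,:,::-1]); print(c,viewer.camera_info(c))
print(bot.tips_ahead)
E
```

```text
pics
time 0.0
q [ 1.08901527e+00  1.50991176e-01  1.43804715e+00  4.09405767e-05
  1.55382539e+00 -1.34015851e-01]
dq [-0.0028823   0.00121643 -0.00067027 -0.00017204  0.00074508  0.00098321]
joint_torque [-2.05621836e-03 -7.13066053e+01 -5.70866346e+01 -4.50288389e-04
  9.08607821e-03 -6.72722695e-05]
ee_pos [195.89694099 540.42080578 303.26444364]
orientation [[ 3.40797936e-01 -6.25232794e-04 -9.40136360e-01]
 [ 9.40135732e-01 -1.10741213e-03  3.40798445e-01]
 [-1.25419677e-03 -9.99999191e-01  2.10399922e-04]]
wrist_force [-0.74513202 -0.39208241  0.44807139]
ft_torque [-0.01639958  0.02334875 -0.01931873]
opening 85.4351073745584
side {'mtx': array([[434.70598077,   0.        , 278.43505599],
       [  0.        , 434.70598077, 210.08587701],
       [  0.        ,   0.        ,   1.        ]]), 'D': array([-0.10982253,  0.        ,  0.        ,  0.        ,  0.        ]), 'eye': array([225.17619493, 340.40727204, 602.87912589]), 'attitude': array([[-0.69878217,  0.53914818, -0.47013054],
       [-0.71533141, -0.52473093,  0.46147419],
       [ 0.00211093,  0.65876907,  0.75234224]])}
top {'mtx': array([[510.07399778,   0.        , 284.63416034],
       [  0.        , 510.07399778, 204.270653  ],
       [  0.        ,   0.        ,   1.        ]]), 'D': array([-0.104797,  0.      ,  0.      ,  0.      ,  0.      ]), 'eye': array([ 486.88664588,    2.63580233, 1142.99678353]), 'attitude': array([[ 0.01057267,  0.99815614, -0.05977073],
       [-0.99949188,  0.01234649,  0.02938606],
       [ 0.03006983,  0.05942967,  0.99777949]])}
72.6
```

View pictures.

View pics/top0.png

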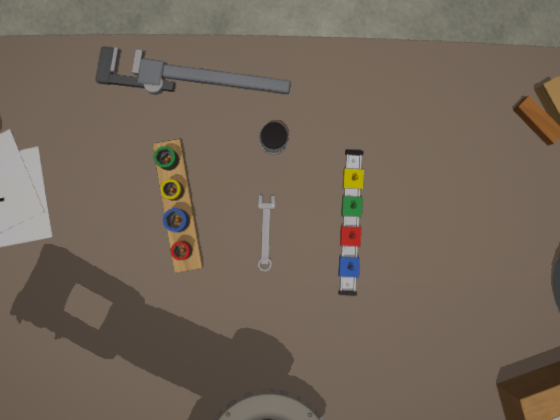

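View pics/side0.png

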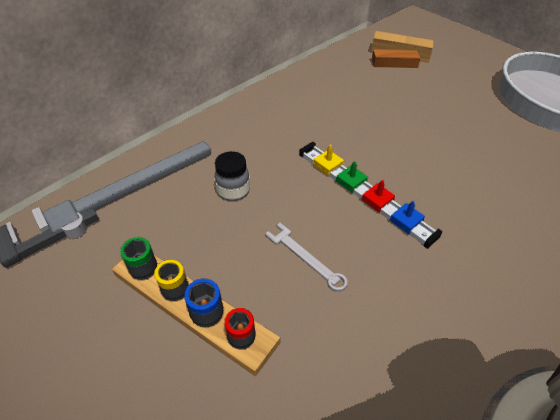

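```bash
cat > h.py <<'E'
import numpy as np, cv2
from scipy.optimize import least_squares
from workcell import bot, viewer, models
R0=np.diag([1.,-1,-1])
CI={c:viewer.camera_info(c) for c in ("side","top")}
def proj(c,P):
    i=CI[c]; P=np.atleast_2d(np.asarray(P,float))
    pc=(P-i["eye"])@i["attitude"]@R0
    return cv2.projectPoints(pc.reshape(-1,1,3),np.zeros(3),np.zeros(3),i["mtx"],i["D"])[0].reshape(-1,2)
def circ(x,y,z,r,n=40):
    a=np.linspace(0,2*np.pi,n,endpoint=False); return np.c_[x+r*np.cos(a),y+r*np.sin(a),np.full(n,z)]
SOCK={"red":(40,52),"yellow":(43,54),"green":(46,56),"blue":(50,58)}
def hullmask(ptslist):
    m=np.zeros((420*8,560*8),np.uint8)
    for p in ptslist:
        h=cv2.convexHull(p.astype(np.float32)); cv2.fillPoly(m,[np.round((h+.5)*8-.5).astype(np.int32)],1)
    return m
def hullstats(p):
    h=cv2.convexHull(p.astype(np.float32)).reshape(-1,1,2); M=cv2.moments(h)
    return np.array([M["m10"]/M["m00"],M["m01"]/M["m00"]]),M["m00"]
def backproj(c,px,z):
    i=CI[c]; u=cv2.undistortPoints(np.array(px,float).reshape(1,1,2),i["mtx"],i["D"]).ravel()
    d=i["attitude"]@R0@np.array([u[0],u[1],1]); return i["eye"]+d*(z-i["eye"][2])/d[2]
E
python3 - <<'E'
from h import *
import pickle
out={}
for c in ("side","top"):
    viewer.read_camera(c)
    for n in ["socket_%s_center"%k for k in SOCK]+["clip_%s"%k for k in SOCK]+["wrench","grease_jar"]:
        r=models.regions_of(c,n); out[c,n]=r
        print(c,n,[(round(a["score"],2),np.round(a["pixel"],1),int(a["mask"].sum())) for a in r[:3]])
pickle.dump(out,open("m.pkl","wb"))
for c in ("side","top"):
  for k,(d,L) in SOCK.items():
    r=out[c,"socket_%s_center"%k]
    if not r: continue
    m=r[0]["mask"]; v,u=np.nonzero(m); cen=np.array([u.mean(),v.mean()])
    f=lambda p: hullstats(proj(c,np.r_[circ(*p,22,d/2),circ(*p,22+L,d/2)]))[0]-cen
    s=least_squares(f,backproj(c,cen,50)[:2]); 
    print(c,k,np.round(s.x,1),"area",m.sum(),round(hullstats(proj(c,np.r_[circ(*s.x,22,d/2),circ(*s.x,22+L,d/2)]))[1]))
E
```

```text
side socket_red_center [(0.91, array([239.4, 329.2]), 988)]
side socket_yellow_center [(0.69, array([170. , 280.1]), 1144)]
side socket_green_center [(0.61, array([138.7, 260.4]), 1160)]
side socket_blue_center [(0.84, array([202.6, 302.3]), 1422)]
side clip_red [(0.8, array([375.9, 198.9]), 549)]
side clip_yellow [(0.9, array([330. , 161.9]), 497), (0.7, array([240.1, 331.2]), 1024)]
side clip_green [(0.73, array([352.7, 177.5]), 506), (0.43, array([239.7, 331.1]), 1009)]
side clip_blue [(0.61, array([409.6, 215.8]), 603)]
side wrench [(0.58, array([309.4, 258.1]), 1041)]
side grease_jar [(0.67, array([229.9, 176.6]), 1541)]
top socket_red_center [(0.59, array([180. , 250.5]), 318)]
top socket_yellow_center [(0.93, array([172. , 190.1]), 320)]
top socket_green_center [(0.74, array([165., 156.]), 494)]
top socket_blue_center [(0.82, array([173.6, 220.2]), 518)]
top clip_red [(0.98, array([348. , 236.9]), 385)]
top clip_yellow []
top clip_green [(0.95, array([352.6, 206.2]), 438)]
top clip_blue [(0.79, array([347.5, 264.9]), 419)]
top wrench [(0.85, array([265.2, 225.4]), 589)]
top grease_jar [(0.61, array([273.4, 139.4]), 713)]
side red [453.5 189.5] area 988 1098
side yellow [583.  213.2] area 1144 1147
side green [650.6 227.5] area 1160 1232
side blue [517.9 201.6] area 1422 1573
top red [452.  189.1] area 318 353
top yellow [580.6 212.7] area 320 416
top green [649.  227.4] area 494 489
top blue [515.3 201.7] area 518 544
```

```bash
cat >> h.py <<'E'
def cmask(im,k):
    h=cv2.cvtColor(im,cv2.COLOR_RGB2HSV).astype(int); H,S,V=h[...,0],h[...,1],h[...,2]
    hr={"red":(H<6)|(H>172),"yellow":(H>23)&(H<33),"green":(H>50)&(H<85),"blue":(H>100)&(H<130)}[k]
    return hr&(S>140)&(V>45)
def box(R,t,x,y,z0,z1):
    c=np.array([[a*x/2,b*y/2,z] for a in(-1,1) for b in(-1,1) for z in(z0,z1)]); return c@R.T+t
def clip_parts(x,y,yaw):
    R=cv2.Rodrigues(np.array([0,0,yaw]))[0]; t=np.array([x,y,12.])
    return [box(R,t,44,44,0,10), np.r_[box(R,t,11,11,10,36),box(R,t,6,6,46,46)]]
def render(c,parts,roi):  # supersampled soft mask in roi (u0,v0,u1,v1)
    u0,v0,u1,v1=roi; s=8; m=np.zeros(((v1-v0)*s,(u1-u0)*s),np.uint8)
    for P in parts:
        h=cv2.convexHull(proj(c,P).astype(np.float32)).reshape(-1,2)
        cv2.fillConvexPoly(m,np.round(((h-[u0,v0]+.5)*s-.5)*16).astype(np.int32),255,shift=4)
    return cv2.resize(m,(u1-u0,v1-v0),interpolation=cv2.INTER_AREA)/255.
E
python3 - <<'E'
from h import *
from scipy.optimize import minimize
g={"red":(490,-92),"yellow":(620,-95),"green":(553,-95),"blue":(425,-92)}
ims={c:viewer.read_camera(c) for c in CI}
for c in CI:
  res=[]
  for k in ("yellow","green","red","blue"):
    # init via top guess image pixel
    px={"top":dict(yellow=(353,178),green=(352,206),red=(350,236),blue=(349,267)),"side":dict(yellow=(329,160),green=(352,177),red=(378,194),blue=(408,216))}[c][k]
    roi=(px[0]-28,px[1]-28,px[0]+28,px[1]+28)
    m=cmask(ims[c],k)[roi[1]:roi[3],roi[0]:roi[2]].astype(float)
    x0=np.r_[backproj(c,px,22)[:2],0.]
    def f(p): return np.abs(render(c,clip_parts(p[0],p[1],p[2]),roi)-m).sum()
    s=min((minimize(f,x0+[dx,dy,a],method="Nelder-Mead",options=dict(initial_simplex=np.array([x0+[dx,dy,a],x0+[dx+6,dy,a],x0+[dx,dy+6,a],x0+[dx,dy,a+.1]]))) for dx in(-4,4) for dy in(-4,4) for a in(0,.05)),key=lambda s:s.fun)
    res.append(s.x[:2]); print(c,k,np.round(s.x,3),round(s.fun,1),int(m.sum()))
  res=np.array(res); print(np.round(np.linalg.norm(np.diff(res,axis=0),axis=1),1), "yaw",np.arctan2(*(res[0]-res[-1])[::-1]))
E
```

```text
side yellow [ 6.16153e+02 -1.80411e+02 -2.70000e-02] 147.1 354
side green [ 5.52891e+02 -1.75645e+02 -7.00000e-03] 65.8 482
side red [ 4.86562e+02 -1.71812e+02  4.00000e-03] 73.1 578
side blue [ 4.19267e+02 -1.69266e+02 -1.00000e-03] 61.7 614
[63.4 66.4 67.3] yaw -0.056544772807505535
top yellow [ 6.14821e+02 -1.82961e+02 -5.90000e-02] 30.4 386
top green [ 5.53245e+02 -1.80314e+02  2.00000e-03] 114.7 295
top red [ 4.85752e+02 -1.77245e+02 -3.40000e-02] 34.0 381
top blue [ 4.18575e+02 -1.73501e+02  4.00000e-03] 87.0 328
[61.6 67.6 67.3] yaw -0.04817084645051281
```

```bash
python3 - <<'E'
from h import *
a=[]
for c,(u,v,w,h) in {"top":(320,145,60,150),"side":(295,135,150,115)}.items():
    im=viewer.read_camera(c); o=im.copy()
    m=np.zeros(im.shape[:2],bool)
    for k in SOCK: m|=cmask(im,k)
    o[m]=[255,0,255]
    A=np.hstack([im[v:v+h,u:u+w],o[v:v+h,u:u+w]]); s=4 if c=="top" else 2.6
    cv2.imwrite(f"pics/z_{c}.png",cv2.resize(A,None,fx=s,fy=s,interpolation=cv2.INTER_NEAREST)[:,:,::-1])
im=viewer.read_camera("top"); hs=cv2.cvtColor(im,cv2.COLOR_RGB2HSV)
print(im[206,340:368].tolist()); 
E
```

```text
[[119, 105, 91], [98, 93, 76], [54, 72, 45], [48, 117, 59], [50, 127, 64], [49, 127, 63], [50, 127, 64], [49, 127, 64], [49, 127, 63], [48, 123, 62], [41, 86, 44], [38, 64, 35], [38, 63, 34], [39, 70, 38], [40, 81, 41], [42, 98, 49], [41, 91, 45], [47, 123, 61], [48, 126, 62], [48, 126, 63], [48, 125, 62], [54, 124, 64], [83, 96, 68], [117, 104, 89], [121, 106, 92], [120, 106, 92], [121, 106, 92], [121, 107, 92]]
```

View pics/z_top.png

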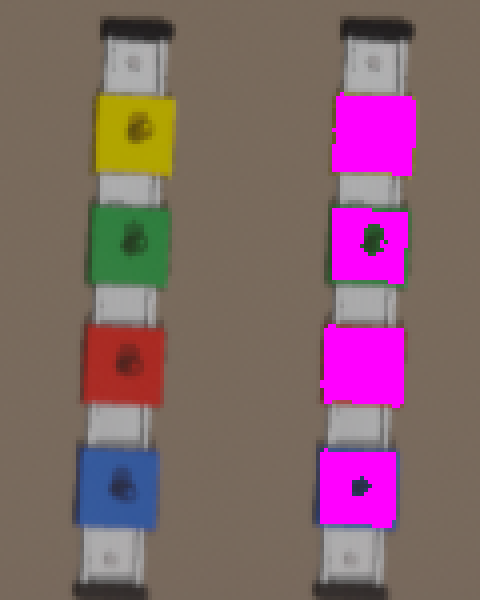

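View pics/z_side.png

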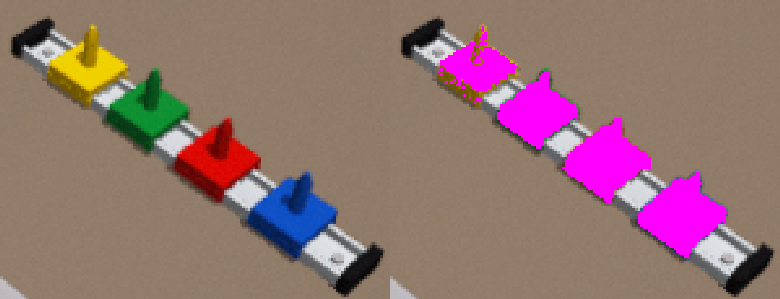

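```bash
cat >> h.py <<'E'
def cmask(im,k):
    h=cv2.cvtColor(im,cv2.COLOR_RGB2HSV).astype(int); H,S,V=h[...,0],h[...,1],h[...,2]
    hr={"red":(H<7)|(H>170),"yellow":(H>19)&(H<34),"green":(H>45)&(H<88),"blue":(H>98)&(H<132)}[k]
    return hr&(S>{"yellow":150,"red":130}.get(k,90))&(V>40)
def fill(m):
    c,_=cv2.findContours(m.astype(np.uint8),cv2.RETR_EXTERNAL,cv2.CHAIN_APPROX_NONE)
    o=np.zeros(m.shape,np.uint8)
    if c: cv2.drawContours(o,[max(c,key=cv2.contourArea)],-1,1,-1)
    return o
from scipy.optimize import minimize
def fitmask(c,m,parts_of,x0,step):
    x0=np.array(x0,float); best=None
    v,u=np.nonzero(m); roi=(u.min()-8,v.min()-8,u.max()+9,v.max()+9); mm=m[roi[1]:roi[3],roi[0]:roi[2]].astype(float)
    f=lambda p:np.abs(render(c,parts_of(p),roi)-mm).sum()
    for sg in (1,-1):
        sx=np.vstack([x0]+[x0+sg*s*np.eye(len(x0))[i] for i,s in enumerate(step)])
        s=minimize(f,x0,method="Nelder-Mead",options=dict(initial_simplex=sx,maxiter=400)); s=minimize(f,s.x,method="Nelder-Mead",options=dict(initial_simplex=s.x+(sx-x0)/3))
        if best is None or s.fun<best.fun: best=s
    return best.x,best.fun,mm.sum()
E
python3 - <<'E'
from h import *
CP={"top":dict(yellow=(353,178),green=(352,206),red=(350,236),blue=(349,267)),"side":dict(yellow=(329,160),green=(352,177),red=(378,194),blue=(408,216))}
SP={"top":dict(green=(165,157),yellow=(172,189),blue=(175,220),red=(180,251)),"side":dict(green=(137,249),yellow=(170,275),blue=(204,295),red=(239,322))}
for c in CI:
  im=viewer.read_camera(c)
  for k,px in CP[c].items():
    w=np.zeros((420,560),bool); w[px[1]-26:px[1]+26,px[0]-26:px[0]+26]=1
    m=fill(cmask(im,k)&w)
    x,e,a=fitmask(c,m,lambda p:clip_parts(*p),np.r_[backproj(c,px,22)[:2],-.05],[6,6,.1]); print("clip",c,k,np.round(x,2),round(e,1),a)
  for k,px in SP[c].items():
    d,L=SOCK[k]
    w=np.zeros((420,560),bool); w[px[1]-28:px[1]+28,px[0]-26:px[0]+26]=1
    m=fill(cmask(im,k)&w); z=22+L
    x,e,a=fitmask(c,m,lambda p:[np.r_[circ(*p,z,d/2),circ(*p,z-16,d/2)]],backproj(c,px,z-4)[:2],[6,6]); print("sock",c,k,np.round(x,2),round(e,1),a)
E
```

```text
clip side yellow [ 6.1509e+02 -1.7880e+02  1.0000e-02] 69.5 488.0
clip side green [ 5.5265e+02 -1.7515e+02  2.0000e-02] 66.2 522.0
clip side red [ 4.8687e+02 -1.7183e+02  1.0000e-02] 73.1 582.0
clip side blue [ 4.1897e+02 -1.6946e+02 -2.0000e-02] 62.4 633.0
sock side green [649.72 227.1 ] 43.3 741.0
sock side yellow [582.41 212.92] 37.3 727.0
sock side blue [517.19 201.88] 48.5 1060.0
sock side red [453.02 190.18] 53.5 744.0
clip top yellow [ 6.1490e+02 -1.8246e+02 -6.0000e-02] 30.9 390.0
clip top green [ 5.5222e+02 -1.8003e+02 -5.0000e-02] 31.3 383.0
clip top red [ 4.8563e+02 -1.7677e+02 -5.0000e-02] 28.2 392.0
clip top blue [ 4.1779e+02 -1.7414e+02 -6.0000e-02] 30.8 388.0
sock top green [648.85 226.71] 35.6 374.0
sock top yellow [580.81 212.61] 18.3 354.0
sock top blue [515.99 201.31] 37.1 445.0
sock top red [452.07 189.14] 26.9 287.0
```

```bash
cat >> h.py <<'E'
from scipy.spatial.transform import Rotation as Ro
def plan(*tgts):
    s=bot.state(); R=s["orientation"]; p=s["ee_pos"]
    print("t",round(s["time"],2),"p",np.round(p,1),"ang",round(np.arctan2(R[1,0],R[0,0]),3),"F",np.round(s["wrist_force"],1),"open",round(s["opening"],1))
    for x,y,z,a in tgts:
        T=np.array([[np.cos(a),0,-np.sin(a)],[np.sin(a),0,np.cos(a)],[0,-1,0]])
        print("  ",(x,y,z,a),"->",np.round(R.T@(np.array([x,y,z])-p),1).tolist(),np.round(Ro.from_matrix(R.T@T).as_rotvec(),3).tolist())
E
python3 -c "
from h import *
plan((452.5,189.7,200,1.758),(452.5,189.7,102,1.758))"
```

```text
t 1.55 p [196.  540.5 303.9] ang 1.223 F [-0.5 -0.8 -0. ] open 85.6
   (452.5, 189.7, 200, 1.758) -> [-242.4, 103.9, -360.7] [-0.0, -0.535, -0.0]
   (452.5, 189.7, 102, 1.758) -> [-242.4, 201.9, -360.7] [-0.0, -0.535, -0.0]
```

Call:
drive_tool:
  rows:
    - [[-60, 25, -90], [0, -0.134, 0], -1]
    - [[-121, 52, -180], [0, -0.268, 0], -1]
    - [[-182, 78, -270], [0, -0.4, 0], -1]
    - [[-242.4, 103.9, -360.7], [0, -0.535, 0], -1]
    - [[-242.4, 103.9, -360.7], [0, -0.535, 0], -1]
    - [[-242.4, 103.9, -360.7], [0, -0.535, 0], -1]
    - [[-242.4, 103.9, -360.7], [0, -0.535, 0], -1]
    - [[-242.4, 103.9, -360.7], [0, -0.535, 0], -1]
    - [[-242.4, 103.9, -360.7], [0, -0.535, 0], -1]
    - [[-242.4, 103.9, -360.7], [0, -0.535, 0], -1]
    - [[-242.4, 103.9, -360.7], [0, -0.535, 0], -1]
  grip_force: 60

```text
time: 2.92
ee_pos: [452.0, 190.8, 200.4]
orientation: [[-0.188, 0.001, -0.982], [0.982, 0.0, -0.188], [0.0, -1.0, -0.001]]
wrist_force: [-0.3, 0.8, -0.5]
opening: 85.4
```

```bash
python3 -c "
from h import *
plan((452.5,189.7,102,1.758))
for c in CI: cv2.imwrite(f'pics/{c}1.png',viewer.read_camera(c)[:,:,::-1])"
```

```text
t 2.92 p [452.  190.8 200.4] ang 1.76 F [-0.3  0.8 -0.5] open 85.4
   (452.5, 189.7, 102, 1.758) -> [-1.1, 98.4, -0.2] [0.001, 0.002, 0.0]
```

View pics/side1.png

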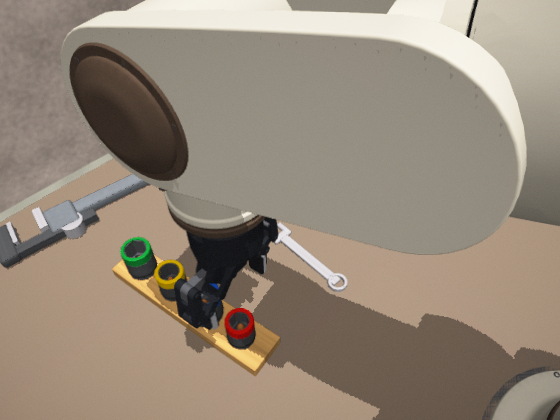

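View pics/top1.png

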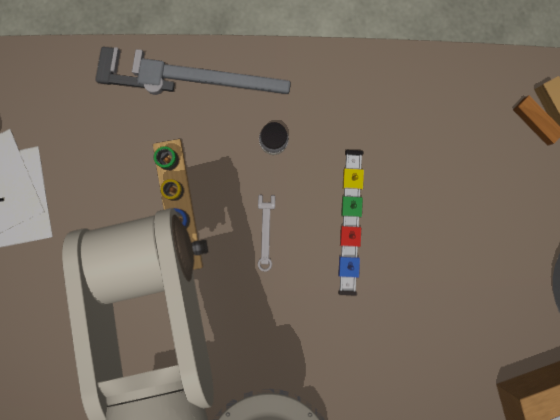

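```bash
python3 -c "
from h import *
s=bot.state();R=s['orientation'];p=s['ee_pos']
for sx in(-1,1):
  for off in (42.7,57): print(sx,off,[np.round(proj('side',p+R@np.array([sx*off,59.6,w])),1).tolist() for w in (-11,11)])
im=viewer.read_camera('side')
cv2.imwrite('pics/s1z.png',cv2.resize(im[240:350,140:300],None,fx=5,fy=5,interpolation=cv2.INTER_CUBIC)[:,:,::-1])"
```

```text
-1 42.7 [[[249.4, 267.1]], [[263.3, 275.5]]]
-1 57 [[[256.1, 259.5]], [[270.0, 267.7]]]
1 42.7 [[[205.3, 316.8]], [[219.7, 326.7]]]
1 57 [[[197.2, 325.8]], [[211.8, 336.1]]]
```

View pics/s1z.png

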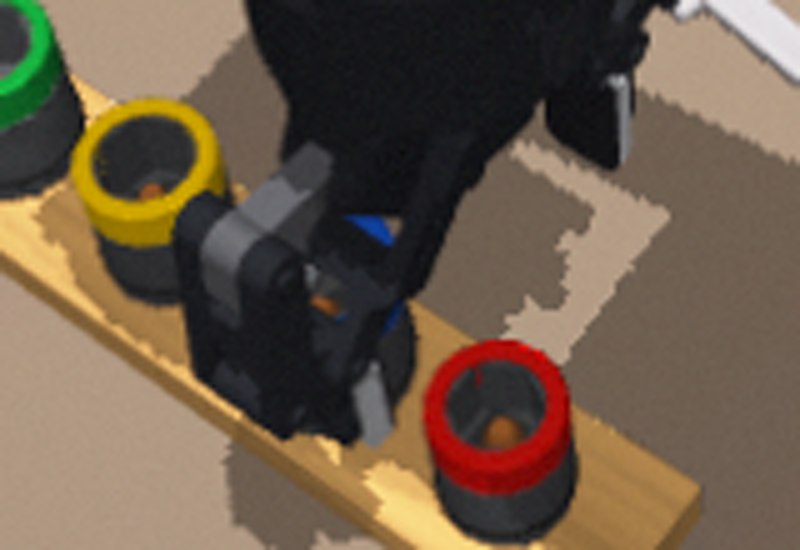

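Call:
drive_tool:
  rows:
    - [[-1, 30, 0], [0, 0.002, 0], -1]
    - [[-1, 60, 0], [0, 0.002, 0], -1]
    - [[-1, 85, 0], [0, 0.002, 0], -1]
    - [[-1, 98.4, 0], [0, 0.002, 0], -1]
    - [[-1, 98.4, 0], [0, 0.002, 0], -1]
    - [[-1, 98.4, 0], [0, 0.002, 0], -1]
    - [[-1, 98.4, 0], [0, 0.002, 0], -1]
  grip_force: 60

```text
time: 3.95
ee_pos: [453.0, 188.8, 102.4]
orientation: [[-0.184, 0.001, -0.983], [0.983, 0.0, -0.184], [-0.0, -1.0, -0.001]]
wrist_force: [1.0, 1.1, -0.2]
opening: 85.2
```

```bash
python3 -c "
from h import *
plan((452.5,189.7,102,1.758))
im=viewer.read_camera('side')
cv2.imwrite('pics/s2z.png',cv2.resize(im[240:380,140:320],None,fx=4,fy=4,interpolation=cv2.INTER_CUBIC)[:,:,::-1])"
```

```text
t 3.95 p [453.  188.8 102.4] ang 1.756 F [ 1.   1.1 -0.2] open 85.2
   (452.5, 189.7, 102, 1.758) -> [0.9, 0.4, 0.4] [0.001, -0.002, -0.0]
```

View pics/s2z.png

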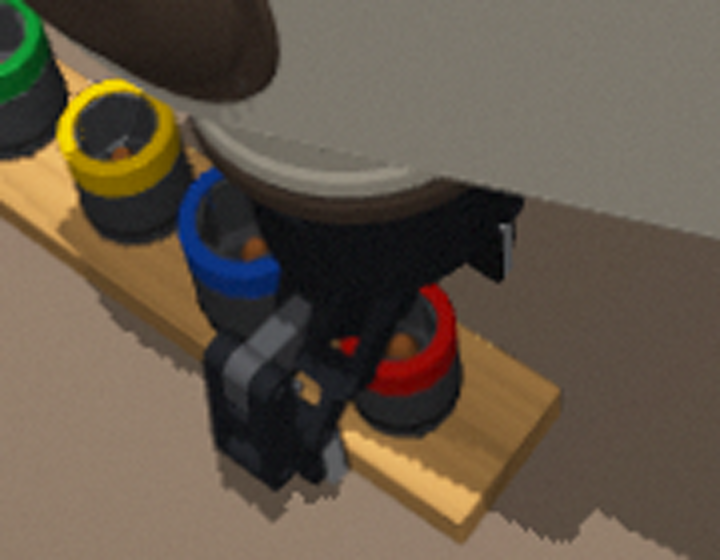

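Call:
drive_tool:
  rows:
    - [[0, 0, 0], [0, 0, 0], 1]
    - [[0, 0, 0], [0, 0, 0], 1]
    - [[0, 0, 0], [0, 0, 0], 1]
    - [[0, 0, 0], [0, 0, 0], 1]
    - [[0, 0, 0], [0, 0, 0], 1]
    - [[0, 0, 0], [0, 0, 0], 1]
    - [[0, 0, 0], [0, 0, 0], 1]
    - [[0, 0, 0], [0, 0, 0], 1]
  grip_force: 60

```text
time: 5.0
ee_pos: [452.7, 188.7, 101.8]
orientation: [[-0.184, 0.0, -0.983], [0.983, -0.0, -0.184], [-0.0, -1.0, -0.0]]
wrist_force: [-0.3, 0.1, 6.5]
opening: 38.6
```

Call:
drive_tool:
  rows:
    - [[0, -15, 0], [0, 0, 0], 1]
    - [[0, -45, 0], [0, 0, 0], 1]
    - [[0, -80, 0], [0, 0, 0], 1]
    - [[0, -100, 0], [0, 0, 0], 1]
    - [[0, -100, 0], [0, 0, 0], 1]
    - [[0, -100, 0], [0, 0, 0], 1]

```text
time: 5.75
ee_pos: [452.3, 188.6, 200.8]
orientation: [[-0.184, -0.001, -0.983], [0.983, -0.0, -0.184], [-0.0, -1.0, 0.001]]
wrist_force: [0.8, 0.3, -2.9]
opening: 38.3
```

```bash
python3 -c "
from h import *
plan((486.2,-175,202,1.526))
im=viewer.read_camera('side')
cv2.imwrite('pics/s3z.png',cv2.resize(im[200:380,140:340],None,fx=3,fy=3,interpolation=cv2.INTER_CUBIC)[:,:,::-1])"
```

```text
t 5.75 p [452.3 188.6 200.8] ang 1.756 F [ 0.8  0.3 -2.9] open 38.3
   (486.2, -175, 202, 1.526) -> [-363.7, -1.1, 33.6] [-0.001, 0.23, -0.0]
```

View pics/s3z.png

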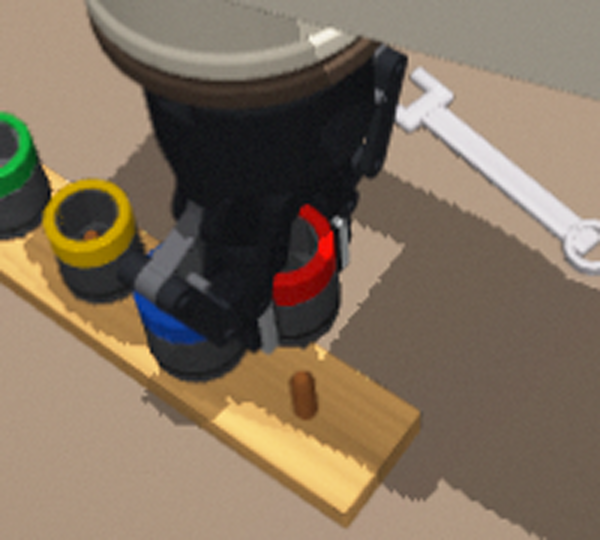

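Call:
drive_tool:
  rows:
    - [[-25, 0, 2], [0, 0.02, 0], 1]
    - [[-70, 0, 6], [0, 0.04, 0], 1]
    - [[-125, 0, 12], [0, 0.08, 0], 1]
    - [[-180, -1, 17], [0, 0.115, 0], 1]
    - [[-235, -1, 22], [0, 0.15, 0], 1]
    - [[-290, -1, 27], [0, 0.18, 0], 1]
    - [[-335, -1, 31], [0, 0.21, 0], 1]
    - [[-363.7, -1, 33.6], [0, 0.23, 0], 1]
    - [[-363.7, -1, 33.6], [0, 0.23, 0], 1]
    - [[-363.7, -1, 33.6], [0, 0.23, 0], 1]
    - [[-363.7, -1, 33.6], [0, 0.23, 0], 1]
    - [[-363.7, -1, 33.6], [0, 0.23, 0], 1]

```text
time: 7.3
ee_pos: [486.6, -174.3, 202.6]
orientation: [[0.044, 0.0, -0.999], [0.999, -0.0, 0.044], [-0.0, -1.0, -0.0]]
wrist_force: [0.6, -0.0, -3.2]
opening: 38.5
```

```bash
python3 -c "
from h import *
plan((486.2,-175,142,1.526))
im=viewer.read_camera('side')
cv2.imwrite('pics/side4.png',im[:,:,::-1])
im=viewer.read_camera('top')
cv2.imwrite('pics/top4.png',im[:,:,::-1])"
```

```text
t 7.3 p [ 486.6 -174.3  202.6] ang 1.527 F [ 0.6 -0.  -3.2] open 38.5
   (486.2, -175, 142, 1.526) -> [-0.7, 60.6, 0.4] [0.0, 0.001, -0.0]
```

View pics/side4.png

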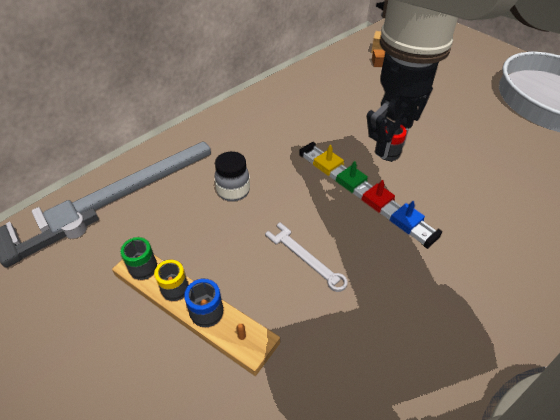

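View pics/top4.png

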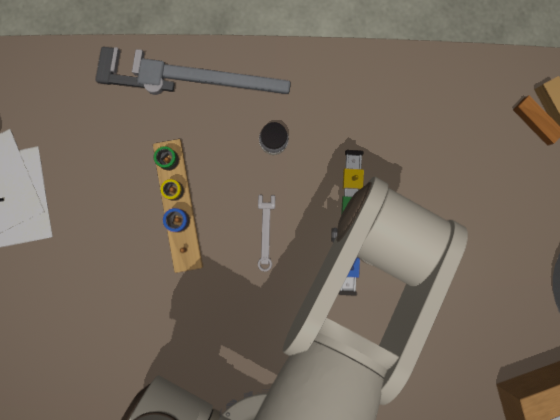

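Call:
drive_tool:
  rows:
    - [[-0.7, 20, 0.4], [0, 0, 0], 1]
    - [[-0.7, 45, 0.4], [0, 0, 0], 1]
    - [[-0.7, 57, 0.4], [0, 0, 0], 1]
    - [[-0.7, 57, 0.4], [0, 0, 0], 1]
    - [[-0.7, 57, 0.4], [0, 0, 0], 1]
    - [[-0.7, 57, 0.4], [0, 0, 0], 1]

```text
time: 8.15
ee_pos: [486.5, -175.8, 146.4]
orientation: [[0.045, 0.001, -0.999], [0.999, -0.001, 0.045], [-0.001, -1.0, -0.001]]
wrist_force: [-0.4, 0.1, -3.2]
opening: 38.3
```

```bash
python3 -c "
from h import *
plan((486.2,-175,142,1.526))
s=bot.state();p=s['ee_pos']
im=viewer.read_camera('side')
S=6;u0,v0=340,130
o=cv2.resize(im[v0:v0+95,u0:u0+110],None,fx=S,fy=S,interpolation=cv2.INTER_CUBIC)
zb=p[2]-101.8+22
for z in (zb,zb+36,zb+52):
    q=((proj('side',circ(p[0],p[1],z,20))-[u0,v0]+.5)*S).astype(int); cv2.polylines(o,[q],True,(0,255,255),1)
for y,col in((-176.77,(255,255,255)),(-171.8,(255,0,255))):
    for P in clip_parts(486.2,y,-.045):
        q=((proj('side',P)-[u0,v0]+.5)*S).astype(int); cv2.polylines(o,[cv2.convexHull(q)],True,col,1)
cv2.imwrite('pics/s5z.png',o[:,:,::-1])"
```

```text
t 8.15 p [ 486.5 -175.8  146.4] ang 1.526 F [-0.4  0.1 -3.2] open 38.3
   (486.2, -175, 142, 1.526) -> [0.8, 4.4, 0.3] [0.001, 0.0, -0.001]
```

View pics/s5z.png

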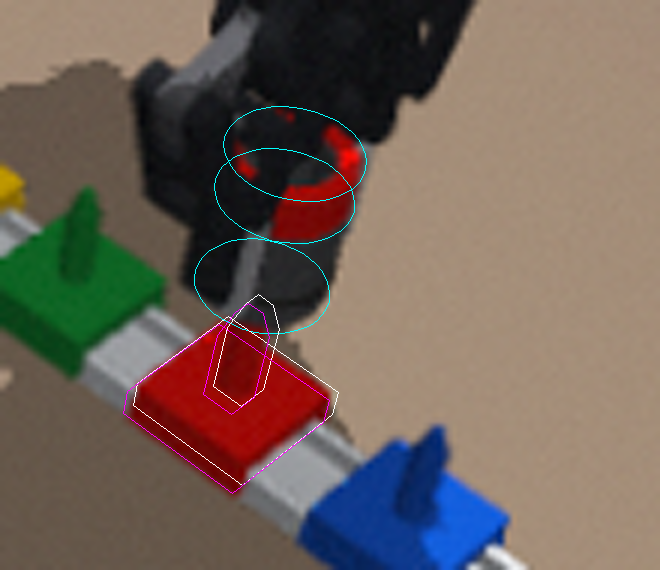

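```bash
python3 -c "
from h import *
im=viewer.read_camera('side')
S=5;u0,v0=300,130
o=cv2.resize(im[v0:v0+115,u0:u0+150],None,fx=S,fy=S,interpolation=cv2.INTER_CUBIC)
for pos,col in (([(615,-182.5),(552.2,-180),(485.6,-176.8),(417.8,-174.1)],(255,255,255)),([(615,-178.8),(552.6,-175.2),(486.9,-171.8),(419,-169.5)],(255,0,255))):
  for x,y in pos:
    for P in clip_parts(x,y,-.045):
        q=((proj('side',P)-[u0,v0]+.5)*S).astype(int); cv2.polylines(o,[cv2.convexHull(q)],True,col,1)
cv2.imwrite('pics/s6z.png',o[:,:,::-1])"
```

```text
(no output)
```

View pics/s6z.png

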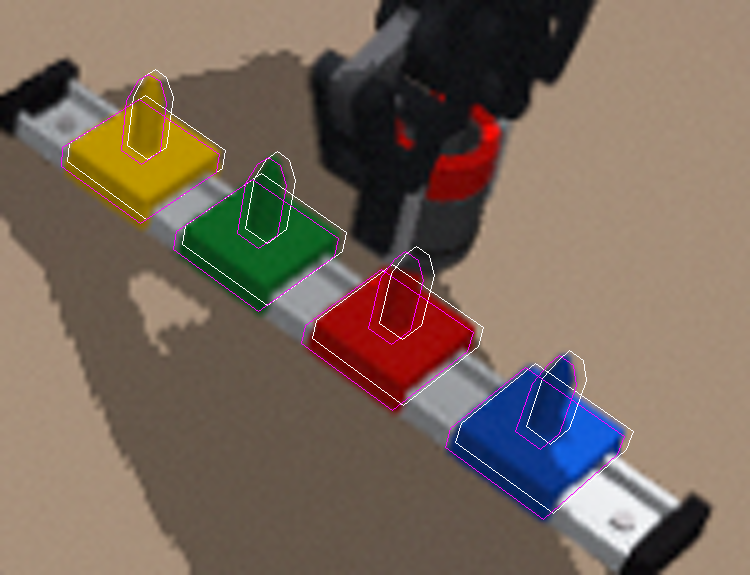

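Call:
drive_tool:
  rows:
    - [[0.3, 8, 0.3], [0, 0, 0], 1]
    - [[0.3, 14, 0.3], [0, 0, 0], 1]
    - [[0.3, 20, 0.3], [0, 0, 0], 1]
    - [[0.3, 24, 0.3], [0, 0, 0], 1]
    - [[0.3, 24, 0.3], [0, 0, 0], 1]

```text
time: 8.88
ee_pos: [485.8, -175.3, 121.3]
orientation: [[0.045, -0.001, -0.999], [0.999, 0.0, 0.045], [0.0, -1.0, 0.001]]
wrist_force: [0.1, 0.2, -3.5]
opening: 38.7
```

```bash
python3 -c "
from h import *
plan((486,-175.2,102,1.526))
im=viewer.read_camera('side')
S=6;u0,v0=340,130
o=cv2.resize(im[v0:v0+95,u0:u0+110],None,fx=S,fy=S,interpolation=cv2.INTER_CUBIC)
cv2.imwrite('pics/s7z.png',o[:,:,::-1])"
```

```text
t 8.88 p [ 485.8 -175.3  121.3] ang 1.526 F [ 0.1  0.2 -3.5] open 38.7
   (486, -175.2, 102, 1.526) -> [0.1, 19.3, -0.2] [-0.001, -0.0, 0.0]
```

View pics/s7z.png

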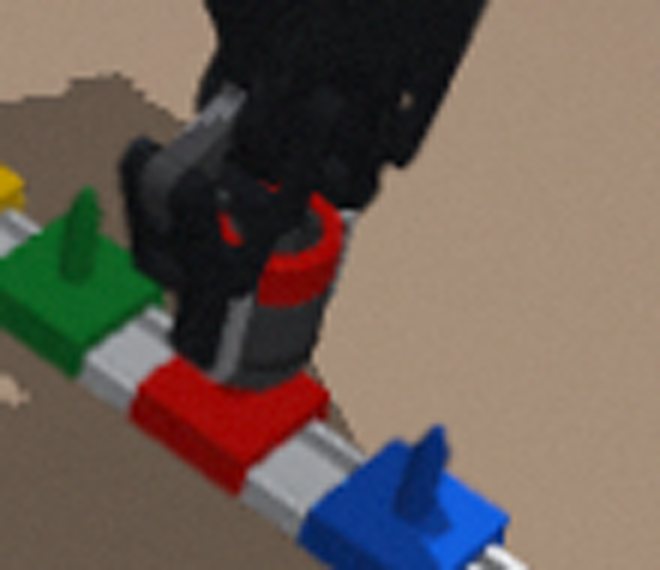

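Call:
drive_tool:
  rows:
    - [[0, 7, 0], [0, 0, 0], 1]
    - [[0, 13, 0], [0, 0, 0], 1]
    - [[0, 17, 0], [0, 0, 0], 1]
    - [[0, 18.5, 0], [0, 0, 0], 1]
    - [[0, 18.5, 0], [0, 0, 0], 1]
    - [[0, 18.5, 0], [0, 0, 0], 1]

```text
time: 9.68
ee_pos: [486.0, -175.3, 103.3]
orientation: [[0.045, 0.0, -0.999], [0.999, -0.0, 0.045], [-0.0, -1.0, -0.0]]
wrist_force: [0.4, 0.2, -4.2]
opening: 38.6
```

Call:
drive_tool:
  rows:
    - [[0, 1, 0], [0, 0, 0], 1]
    - [[0, 1, 0], [0, 0, 0], 1]
    - [[0, 1, 0], [0, 0, 0], -1]
    - [[0, 1, 0], [0, 0, 0], -1]
    - [[0, 1, 0], [0, 0, 0], -1]
    - [[0, 1, 0], [0, 0, 0], -1]
    - [[0, 1, 0], [0, 0, 0], -1]
    - [[0, 1, 0], [0, 0, 0], -1]

```text
time: 10.68
ee_pos: [485.9, -175.3, 102.1]
orientation: [[0.045, -0.0, -0.999], [0.999, -0.0, 0.045], [-0.0, -1.0, 0.0]]
wrist_force: [0.1, -0.2, -0.5]
opening: 85.3
```

```bash
python3 -c "
from h import *
plan((486,-175.2,202,1.526),(516.6,201.6,202,1.758))
im=viewer.read_camera('side')
S=6;u0,v0=340,130
o=cv2.resize(im[v0:v0+95,u0:u0+110],None,fx=S,fy=S,interpolation=cv2.INTER_CUBIC)
cv2.imwrite('pics/s8z.png',o[:,:,::-1])"
```

```text
t 10.68 p [ 485.9 -175.3  102.1] ang 1.526 F [ 0.1 -0.2 -0.5] open 85.3
   (486, -175.2, 202, 1.526) -> [0.1, -99.9, -0.1] [-0.0, 0.0, -0.0]
   (516.6, 201.6, 202, 1.758) -> [377.9, -99.9, -13.8] [-0.0, -0.232, -0.0]
```

View pics/s8z.png

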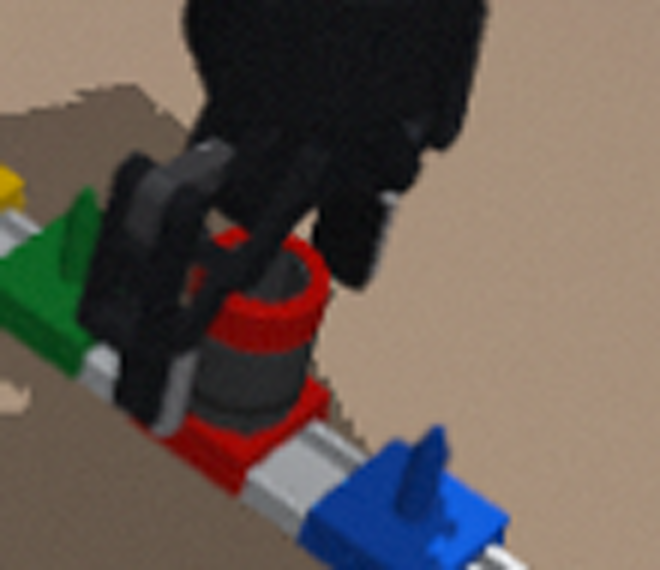

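Call:
drive_tool:
  rows:
    - [[0, -20, 0], [0, 0, 0], -1]
    - [[0, -60, 0], [0, 0, 0], -1]
    - [[0, -98, 0], [0, 0, 0], -1]
    - [[40, -99.9, -1], [0, -0.03, 0], -1]
    - [[95, -99.9, -3], [0, -0.07, 0], -1]
    - [[150, -99.9, -5], [0, -0.11, 0], -1]
    - [[205, -99.9, -7], [0, -0.14, 0], -1]
    - [[260, -99.9, -9], [0, -0.17, 0], -1]
    - [[315, -99.9, -11], [0, -0.2, 0], -1]
    - [[355, -99.9, -13], [0, -0.232, 0], -1]
    - [[377.9, -99.9, -13.8], [0, -0.232, 0], -1]
    - [[377.9, -99.9, -13.8], [0, -0.232, 0], -1]
    - [[377.9, -99.9, -13.8], [0, -0.232, 0], -1]
    - [[377.9, -99.9, -13.8], [0, -0.232, 0], -1]

```text
time: 12.48
ee_pos: [516.7, 200.7, 202.1]
orientation: [[-0.185, 0.0, -0.983], [0.983, -0.0, -0.185], [-0.0, -1.0, 0.0]]
wrist_force: [-0.4, -0.7, 0.4]
opening: 85.0
```

```bash
python3 - <<'E'
from h import *
plan((516.6,201.6,102,1.758))
im=viewer.read_camera('top'); cv2.imwrite('pics/top9.png',im[:,:,::-1])
w=np.zeros((420,560),bool); w[215:258,325:375]=1
im2=viewer.read_camera('side'); cv2.imwrite('pics/side9.png',im2[:,:,::-1])
E
```

```text
t 12.47 p [516.7 200.7 202.1] ang 1.757 F [-0.4 -0.7  0.4] open 85.0
   (516.6, 201.6, 102, 1.758) -> [0.9, 100.1, -0.1] [-0.0, -0.001, -0.0]
```

View pics/top9.png

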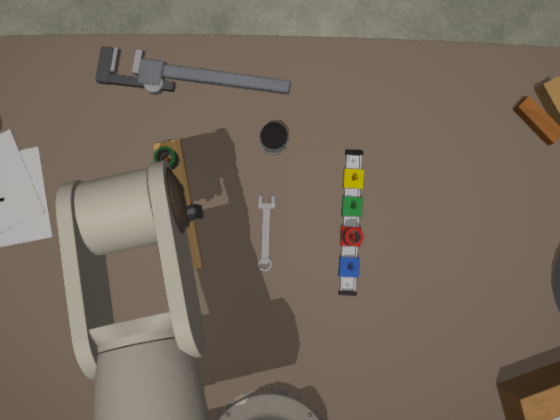

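View pics/side9.png

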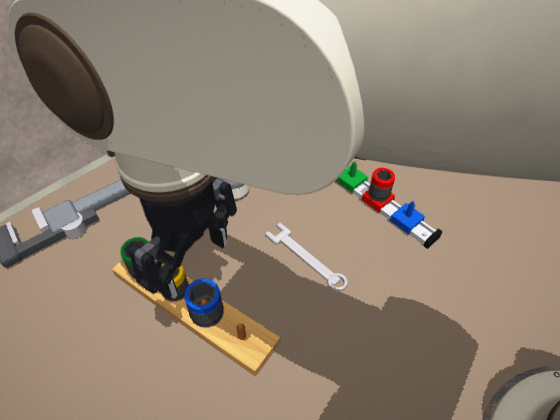

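Call:
drive_tool:
  rows:
    - [[0.6, 30, 0], [0, 0, 0], -1]
    - [[0.6, 65, 0], [0, 0, 0], -1]
    - [[0.6, 90, 0], [0, 0, 0], -1]
    - [[0.6, 100.1, 0], [0, 0, 0], -1]
    - [[0.6, 100.1, 0], [0, 0, 0], -1]
    - [[0.6, 100.1, 0], [0, 0, 0], 1]
    - [[0.6, 100.1, 0], [0, 0, 0], 1]
    - [[0.6, 100.1, 0], [0, 0, 0], 1]
    - [[0.6, 100.1, 0], [0, 0, 0], 1]
    - [[0.6, 100.1, 0], [0, 0, 0], 1]
    - [[0.6, 100.1, 0], [0, 0, 0], 1]
    - [[0.6, 100.1, 0], [0, 0, 0], 1]

```text
time: 14.08
ee_pos: [516.9, 202.3, 103.2]
orientation: [[-0.186, 0.002, -0.983], [0.983, 0.0, -0.186], [-0.0, -1.0, -0.002]]
wrist_force: [-1.6, -0.5, 8.7]
opening: 51.3
```

Call:
drive_tool:
  rows:
    - [[0, -15, 0], [0, 0, 0], 1]
    - [[0, -45, 0], [0, 0, 0], 1]
    - [[0, -80, 0], [0, 0, 0], 1]
    - [[0, -100, 0], [0, 0, 0], 1]
    - [[0, -100, 0], [0, 0, 0], 1]
    - [[0, -100, 0], [0, 0, 0], 1]

```text
time: 14.82
ee_pos: [516.1, 202.1, 201.2]
orientation: [[-0.186, -0.001, -0.983], [0.983, -0.0, -0.186], [-0.0, -1.0, 0.001]]
wrist_force: [-0.9, -0.3, -4.3]
opening: 51.1
```

```bash
python3 - <<'E'
from h import *
plan((418.4,-172.6,202,1.526))
im=viewer.read_camera('side'); cv2.imwrite('pics/side10.png',im[:,:,::-1])
E
```

```text
t 14.82 p [516.1 202.1 201.2] ang 1.758 F [-0.9 -0.3 -4.3] open 51.1
   (418.4, -172.6, 202, 1.526) -> [-350.0, -0.6, 165.8] [-0.001, 0.232, -0.0]
```

View pics/side10.png

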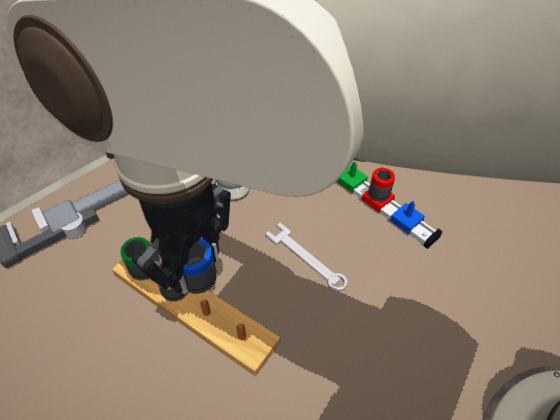

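Call:
drive_tool:
  rows:
    - [[-25, 0, 12], [0, 0.02, 0], 1]
    - [[-70, 0, 33], [0, 0.04, 0], 1]
    - [[-120, 0, 57], [0, 0.08, 0], 1]
    - [[-170, -0.6, 80], [0, 0.115, 0], 1]
    - [[-220, -0.6, 104], [0, 0.15, 0], 1]
    - [[-270, -0.6, 128], [0, 0.18, 0], 1]
    - [[-320, -0.6, 151], [0, 0.21, 0], 1]
    - [[-345, -0.6, 163], [0, 0.232, 0], 1]
    - [[-350, -0.6, 165.8], [0, 0.232, 0], 1]
    - [[-350, -0.6, 165.8], [0, 0.232, 0], 1]
    - [[-350, -0.6, 165.8], [0, 0.232, 0], 1]
    - [[-350, 30, 165.8], [0, 0.232, 0], 1]
    - [[-350, 50, 165.8], [0, 0.232, 0], 1]
    - [[-350, 55, 165.8], [0, 0.232, 0], 1]
    - [[-350, 55, 165.8], [0, 0.232, 0], 1]
    - [[-350, 55, 165.8], [0, 0.232, 0], 1]

```text
time: 16.88
ee_pos: [419.1, -172.6, 147.8]
orientation: [[0.044, 0.001, -0.999], [0.999, -0.001, 0.044], [-0.001, -1.0, -0.001]]
wrist_force: [0.6, -0.1, -4.8]
opening: 51.3
```

```bash
cat >> h.py <<'E'
def near(k,cx,cy,name,a=-.045,zoff=80):
    s=bot.state();p=s['ee_pos'];d,L=SOCK[k]
    im=viewer.read_camera('side')
    S=6;u0,v0=np.round(proj('side',[cx,cy,60])[0]).astype(int)-[55,48]
    u0=min(u0,560-110); o=cv2.resize(im[v0:v0+95,u0:u0+110],None,fx=S,fy=S,interpolation=cv2.INTER_CUBIC)
    zb=p[2]-zoff
    for z in (zb,zb+L-16,zb+L):
        q=((proj('side',circ(p[0],p[1],z,d/2))-[u0,v0]+.5)*S).astype(int); cv2.polylines(o,[q],True,(0,255,255),1)
    for P in clip_parts(cx,cy,a):
        q=((proj('side',P)-[u0,v0]+.5)*S).astype(int); cv2.polylines(o,[cv2.convexHull(q)],True,(255,255,255),1)
    cv2.imwrite('pics/'+name,o[:,:,::-1])
E
python3 - <<'E'
from h import *
plan((418.4,-172.6,122,1.526),(418.4,-172.6,103,1.526))
near("blue",418.4,-172.6,"n1.png",zoff=80.2)
E
```

```text
t 16.88 p [ 419.1 -172.6  147.8] ang 1.526 F [ 0.6 -0.1 -4.8] open 51.3
   (418.4, -172.6, 122, 1.526) -> [-0.0, 25.8, 0.7] [0.001, 0.0, -0.001]
   (418.4, -172.6, 103, 1.526) -> [-0.0, 44.8, 0.8] [0.001, 0.0, -0.001]
```

View pics/n1.png

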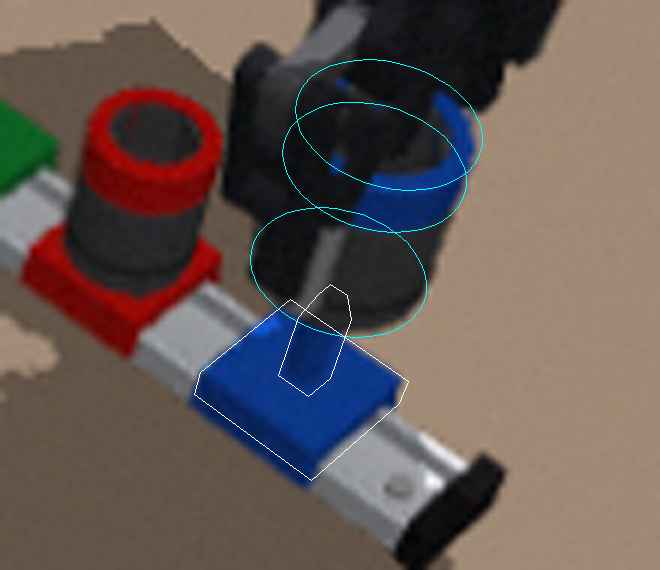

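Call:
drive_tool:
  rows:
    - [[0, 10, 0.7], [0, 0, 0], 1]
    - [[0, 18, 0.7], [0, 0, 0], 1]
    - [[0, 25, 0.7], [0, 0, 0], 1]
    - [[0, 26, 0.7], [0, 0, 0], 1]
    - [[0, 26, 0.7], [0, 0, 0], 1]

```text
time: 17.55
ee_pos: [418.1, -172.6, 120.9]
orientation: [[0.045, -0.0, -0.999], [0.999, -0.0, 0.045], [-0.0, -1.0, 0.0]]
wrist_force: [-0.2, 0.6, -3.4]
opening: 51.1
```

```bash
python3 - <<'E'
from h import *
plan((418.4,-172.6,103,1.526))
near("blue",418.4,-172.6,"n2.png",zoff=80.2)
E
```

```text
t 17.55 p [ 418.1 -172.6  120.9] ang 1.526 F [-0.2  0.6 -3.4] open 51.1
   (418.4, -172.6, 103, 1.526) -> [-0.0, 17.9, -0.3] [-0.0, -0.0, -0.0]
```

View pics/n2.png

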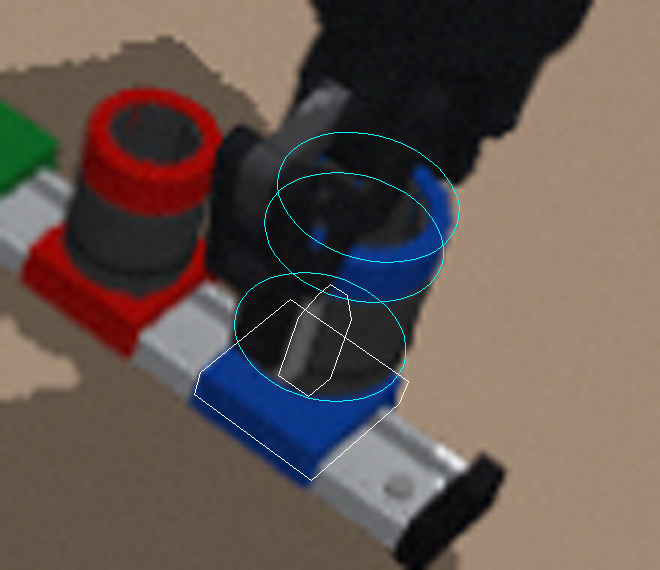

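Call:
drive_tool:
  rows:
    - [[0, 7, 0], [0, 0, 0], 1]
    - [[0, 13, 0], [0, 0, 0], 1]
    - [[0, 16, 0], [0, 0, 0], 1]
    - [[0, 17.5, 0], [0, 0, 0], 1]
    - [[0, 18, 0], [0, 0, 0], 1]
    - [[0, 18, 0], [0, 0, 0], 1]

```text
time: 18.35
ee_pos: [418.1, -172.6, 103.2]
orientation: [[0.045, 0.0, -0.999], [0.999, -0.0, 0.045], [-0.0, -1.0, -0.0]]
wrist_force: [-3.0, 1.5, 3.1]
opening: 51.2
```

Call:
drive_tool:
  rows:
    - [[0, 0, 0], [0, 0, 0], -1]
    - [[0, 0, 0], [0, 0, 0], -1]
    - [[0, 0, 0], [0, 0, 0], -1]
    - [[0, 0, 0], [0, 0, 0], -1]
    - [[0, 0, 0], [0, 0, 0], -1]
    - [[0, 0, 0], [0, 0, 0], -1]
    - [[0, -25, 0], [0, 0, 0], -1]
    - [[0, -65, 0], [0, 0, 0], -1]
    - [[0, -99, 0], [0, 0, 0], -1]
    - [[0, -99, 0], [0, 0, 0], -1]

```text
time: 19.6
ee_pos: [418.7, -172.9, 204.2]
orientation: [[0.045, 0.004, -0.999], [0.999, -0.002, 0.045], [-0.002, -1.0, -0.004]]
wrist_force: [-0.2, 0.6, -0.6]
opening: 85.2
```

```bash
python3 - <<'E'
from h import *
plan((581.6,212.8,202,1.758))
near("blue",418.4,-172.6,"n3.png",zoff=80.2)
E
```

```text
t 19.6 p [ 418.7 -172.9  204.2] ang 1.526 F [-0.2  0.6 -0.6] open 85.2
   (581.6, 212.8, 202, 1.758) -> [392.6, 1.9, -145.4] [0.003, -0.232, -0.003]
```

View pics/n3.png

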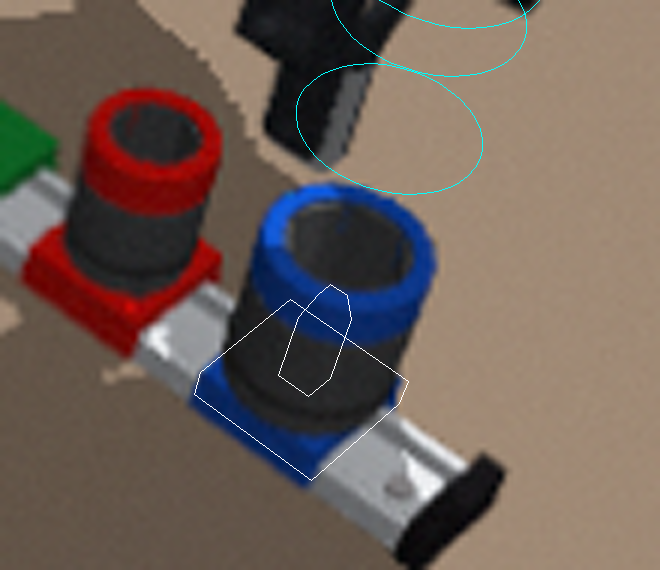

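Call:
drive_tool:
  rows:
    - [[30, 0, -11], [0, -0.02, 0], -1]
    - [[80, 0, -30], [0, -0.05, 0], -1]
    - [[130, 0, -48], [0, -0.08, 0], -1]
    - [[180, 1, -67], [0, -0.11, 0], -1]
    - [[230, 1, -85], [0, -0.14, 0], -1]
    - [[280, 1, -104], [0, -0.17, 0], -1]
    - [[330, 1, -122], [0, -0.2, 0], -1]
    - [[375, 1, -139], [0, -0.232, 0], -1]
    - [[392.6, 1, -145.4], [0, -0.232, 0], -1]
    - [[392.6, 1, -145.4], [0, -0.232, 0], -1]
    - [[392.6, 1, -145.4], [0, -0.232, 0], -1]
    - [[392.6, 1, -145.4], [0, -0.232, 0], -1]
    - [[392.6, 1, -145.4], [0, -0.232, 0], -1]

```text
time: 21.28
ee_pos: [580.8, 212.5, 201.1]
orientation: [[-0.185, 0.0, -0.983], [0.983, -0.0, -0.185], [-0.0, -1.0, -0.0]]
wrist_force: [0.1, -1.3, -0.6]
opening: 85.4
```

```bash
python3 - <<'E'
from h import *
plan((581.6,212.8,102,1.758))
im=viewer.read_camera('side'); cv2.imwrite('pics/side12.png',im[:,:,::-1])
E
```

```text
t 21.27 p [580.8 212.5 201.1] ang 1.757 F [ 0.1 -1.3 -0.6] open 85.4
   (581.6, 212.8, 102, 1.758) -> [0.2, 99.1, -0.8] [0.0, -0.001, -0.0]
```

View pics/side12.png

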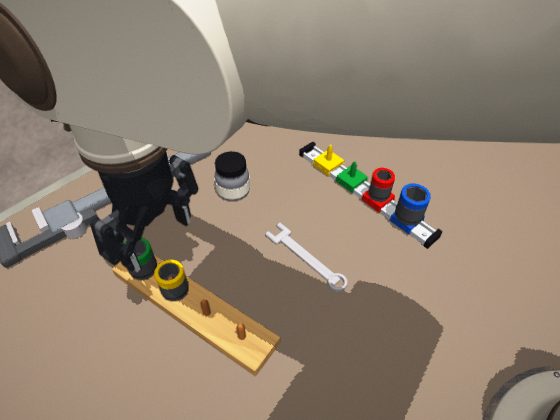

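Call:
drive_tool:
  rows:
    - [[0.2, 30, -0.8], [0, 0, 0], -1]
    - [[0.2, 65, -0.8], [0, 0, 0], -1]
    - [[0.2, 90, -0.8], [0, 0, 0], -1]
    - [[0.2, 99, -0.8], [0, 0, 0], -1]
    - [[0.2, 99, -0.8], [0, 0, 0], -1]
    - [[0.2, 99, -0.8], [0, 0, 0], 1]
    - [[0.2, 99, -0.8], [0, 0, 0], 1]
    - [[0.2, 99, -0.8], [0, 0, 0], 1]
    - [[0.2, 99, -0.8], [0, 0, 0], 1]
    - [[0.2, 99, -0.8], [0, 0, 0], 1]
    - [[0.2, 99, -0.8], [0, 0, 0], 1]
    - [[0.2, 99, -0.8], [0, 0, 0], 1]

```text
time: 22.82
ee_pos: [581.9, 213.6, 103.0]
orientation: [[-0.186, 0.001, -0.983], [0.983, 0.0, -0.186], [0.0, -1.0, -0.001]]
wrist_force: [-1.3, -0.5, 7.4]
opening: 42.1
```

Call:
drive_tool:
  rows:
    - [[0, -15, 0], [0, 0, 0], 1]
    - [[0, -45, 0], [0, 0, 0], 1]
    - [[0, -80, 0], [0, 0, 0], 1]
    - [[0, -100, 0], [0, 0, 0], 1]
    - [[0, -100, 0], [0, 0, 0], 1]
    - [[0, -100, 0], [0, 0, 0], 1]

```text
time: 23.58
ee_pos: [581.3, 213.4, 201.1]
orientation: [[-0.186, -0.001, -0.983], [0.983, -0.0, -0.186], [-0.0, -1.0, 0.001]]
wrist_force: [0.5, -0.4, -4.2]
opening: 41.7
```

```bash
python3 - <<'E'
from h import *
plan((615,-180.9,202,1.526))
im=viewer.read_camera('side'); cv2.imwrite('pics/side13.png',im[:,:,::-1])
E
```

```text
t 23.57 p [581.3 213.4 201.1] ang 1.758 F [ 0.5 -0.4 -4.2] open 41.7
   (615, -180.9, 202, 1.526) -> [-393.7, -0.8, 40.3] [-0.001, 0.232, -0.0]
```

View pics/side13.png

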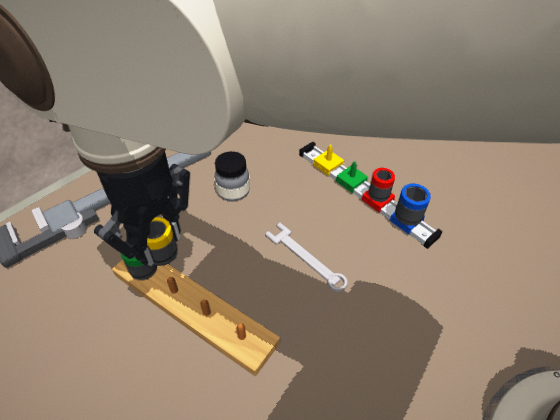

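Call:
drive_tool:
  rows:
    - [[-25, -5, 2], [0, 0.02, 0], 1]
    - [[-75, -5, 7], [0, 0.04, 0], 1]
    - [[-130, -5, 13], [0, 0.08, 0], 1]
    - [[-185, -5, 19], [0, 0.115, 0], 1]
    - [[-240, -5, 25], [0, 0.15, 0], 1]
    - [[-295, -5, 30], [0, 0.18, 0], 1]
    - [[-345, -5, 35], [0, 0.21, 0], 1]
    - [[-380, -2, 39], [0, 0.232, 0], 1]
    - [[-393.7, -0.8, 40.3], [0, 0.232, 0], 1]
    - [[-393.7, -0.8, 40.3], [0, 0.232, 0], 1]
    - [[-393.7, -0.8, 40.3], [0, 0.232, 0], 1]
    - [[-393.7, -0.8, 40.3], [0, 0.232, 0], 1]
    - [[-393.7, 30, 40.3], [0, 0.232, 0], 1]
    - [[-393.7, 50, 40.3], [0, 0.232, 0], 1]
    - [[-393.7, 54, 40.3], [0, 0.232, 0], 1]
    - [[-393.7, 54, 40.3], [0, 0.232, 0], 1]
    - [[-393.7, 54, 40.3], [0, 0.232, 0], 1]

```text
time: 25.75
ee_pos: [615.6, -180.9, 148.9]
orientation: [[0.045, 0.001, -0.999], [0.999, -0.001, 0.045], [-0.001, -1.0, -0.001]]
wrist_force: [0.6, 0.3, -4.5]
opening: 42.2
```

```bash
python3 - <<'E'
from h import *
plan((615,-180.9,121,1.526))
near("yellow",615,-180.9,"n4.png",zoff=81)
E
```

```text
t 25.75 p [ 615.6 -180.9  148.9] ang 1.526 F [ 0.6  0.3 -4.5] open 42.2
   (615, -180.9, 121, 1.526) -> [0.0, 27.9, 0.7] [0.001, 0.0, -0.001]
```

View pics/n4.png

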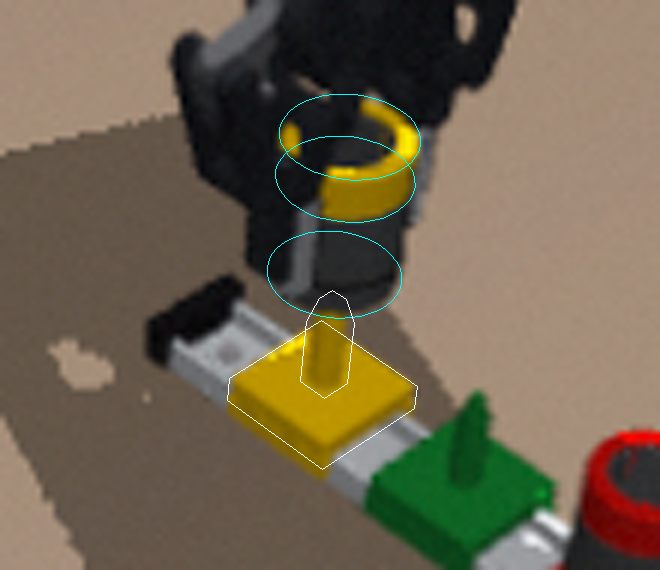

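Call:
drive_tool:
  rows:
    - [[0.7, 10, 1.2], [0, 0, 0], 1]
    - [[0.7, 18, 1.2], [0, 0, 0], 1]
    - [[0.7, 26, 1.2], [0, 0, 0], 1]
    - [[0.7, 28, 1.2], [0, 0, 0], 1]
    - [[0.7, 28, 1.2], [0, 0, 0], 1]

```text
time: 26.42
ee_pos: [614.1, -180.1, 119.8]
orientation: [[0.045, -0.0, -0.999], [0.999, -0.0, 0.045], [-0.0, -1.0, 0.0]]
wrist_force: [0.3, 0.6, -2.5]
opening: 42.1
```

```bash
python3 - <<'E'
from h import *
plan((614.4,-180.1,103,1.526))
near("yellow",614.4,-180.1,"n5.png",zoff=81)
E
```

```text
t 26.43 p [ 614.1 -180.1  119.8] ang 1.526 F [ 0.3  0.6 -2.5] open 42.1
   (614.4, -180.1, 103, 1.526) -> [-0.0, 16.8, -0.3] [-0.0, -0.0, -0.0]
```

View pics/n5.png

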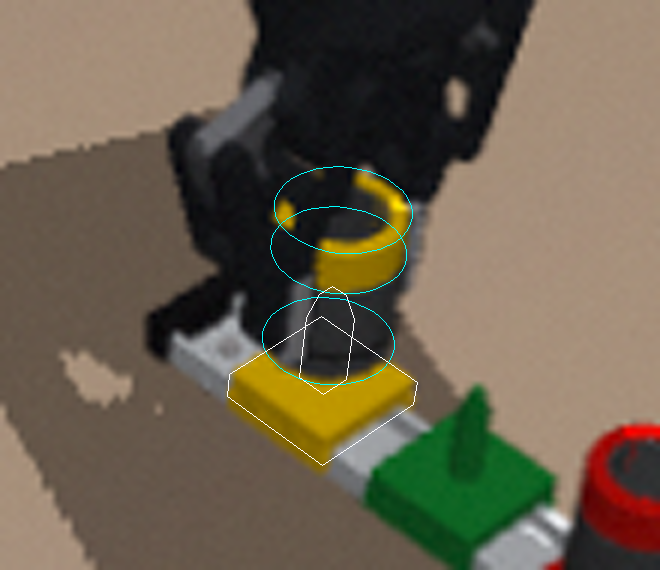

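Call:
drive_tool:
  rows:
    - [[0, 7, 0], [0, 0, 0], 1]
    - [[0, 12, 0], [0, 0, 0], 1]
    - [[0, 15, 0], [0, 0, 0], 1]
    - [[0, 16.5, 0], [0, 0, 0], 1]
    - [[0, 17, 0], [0, 0, 0], 1]
    - [[0, 17, 0], [0, 0, 0], 1]

```text
time: 27.22
ee_pos: [614.2, -180.1, 103.1]
orientation: [[0.045, 0.0, -0.999], [0.999, -0.0, 0.045], [-0.0, -1.0, -0.0]]
wrist_force: [0.0, 0.1, -3.7]
opening: 42.2
```

Call:
drive_tool:
  rows:
    - [[0, 0.7, 0], [0, 0, 0], 1]
    - [[0, 0.7, 0], [0, 0, 0], -1]
    - [[0, 0.7, 0], [0, 0, 0], -1]
    - [[0, 0.7, 0], [0, 0, 0], -1]
    - [[0, 0.7, 0], [0, 0, 0], -1]
    - [[0, 0.7, 0], [0, 0, 0], -1]
    - [[0, 0.7, 0], [0, 0, 0], -1]
    - [[0, -25, 0], [0, 0, 0], -1]
    - [[0, -65, 0], [0, 0, 0], -1]
    - [[0, -99, 0], [0, 0, 0], -1]
    - [[0, -99, 0], [0, 0, 0], -1]

```text
time: 28.6
ee_pos: [614.9, -180.3, 204.9]
orientation: [[0.045, 0.004, -0.999], [0.999, -0.002, 0.045], [-0.002, -1.0, -0.004]]
wrist_force: [0.8, -0.6, -1.2]
opening: 85.3
```

```bash
python3 - <<'E'
from h import *
plan((649.3,226.9,202,1.758))
near("yellow",614.4,-180.1,"n6.png",zoff=81)
E
```

```text
t 28.6 p [ 614.9 -180.3  204.9] ang 1.526 F [ 0.8 -0.6 -1.2] open 85.3
   (649.3, 226.9, 202, 1.758) -> [408.4, 2.3, -16.2] [0.004, -0.232, -0.002]
```

View pics/n6.png

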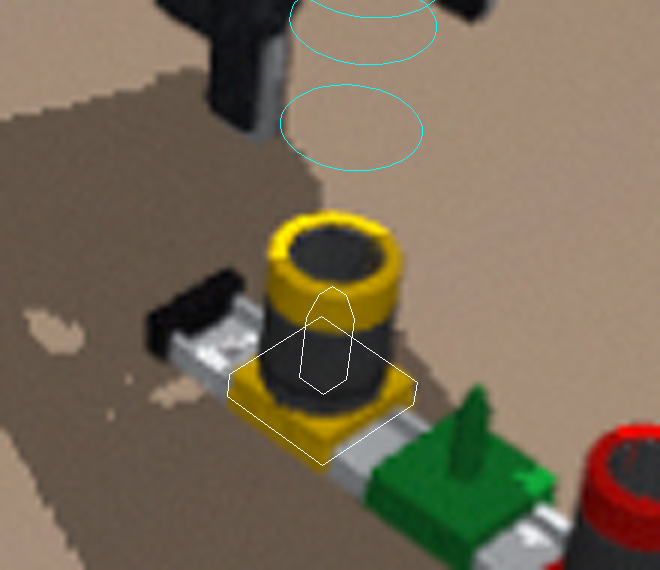

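Call:
drive_tool:
  rows:
    - [[30, 0, -1], [0, -0.02, 0], -1]
    - [[80, 0, -3], [0, -0.05, 0], -1]
    - [[135, 0, -5], [0, -0.08, 0], -1]
    - [[190, 1, -7], [0, -0.11, 0], -1]
    - [[245, 1, -9], [0, -0.14, 0], -1]
    - [[300, 1, -11], [0, -0.17, 0], -1]
    - [[350, 1, -13], [0, -0.2, 0], -1]
    - [[395, 1, -15], [0, -0.232, 0], -1]
    - [[408.4, 1, -16.2], [0, -0.232, 0], -1]
    - [[408.4, 1, -16.2], [0, -0.232, 0], -1]
    - [[408.4, 1, -16.2], [0, -0.232, 0], -1]
    - [[408.4, 1, -16.2], [0, -0.232, 0], -1]
    - [[408.4, 1, -16.2], [0, -0.232, 0], -1]

```text
time: 30.28
ee_pos: [648.7, 226.4, 201.0]
orientation: [[-0.185, 0.0, -0.983], [0.983, -0.0, -0.185], [-0.0, -1.0, -0.0]]
wrist_force: [-0.0, 0.1, 0.1]
opening: 85.3
```

```bash
python3 - <<'E'
from h import *
plan((649.3,226.9,102,1.758))
im=viewer.read_camera('side'); cv2.imwrite('pics/side14.png',im[:,:,::-1])
E
```

```text
t 30.27 p [648.7 226.4 201. ] ang 1.757 F [-0.   0.1  0.1] open 85.3
   (649.3, 226.9, 102, 1.758) -> [0.4, 99.0, -0.6] [0.0, -0.001, -0.0]
```

View pics/side14.png

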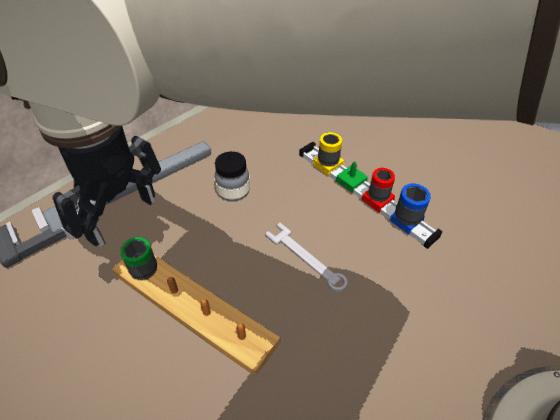

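Call:
drive_tool:
  rows:
    - [[0.4, 30, -0.6], [0, 0, 0], -1]
    - [[0.4, 65, -0.6], [0, 0, 0], -1]
    - [[0.4, 90, -0.6], [0, 0, 0], -1]
    - [[0.4, 99, -0.6], [0, 0, 0], -1]
    - [[0.4, 99, -0.6], [0, 0, 0], -1]
    - [[0.4, 99, -0.6], [0, 0, 0], 1]
    - [[0.4, 99, -0.6], [0, 0, 0], 1]
    - [[0.4, 99, -0.6], [0, 0, 0], 1]
    - [[0.4, 99, -0.6], [0, 0, 0], 1]
    - [[0.4, 99, -0.6], [0, 0, 0], 1]
    - [[0.4, 99, -0.6], [0, 0, 0], 1]
    - [[0.4, 99, -0.6], [0, 0, 0], 1]

```text
time: 31.82
ee_pos: [649.5, 227.8, 103.2]
orientation: [[-0.186, 0.002, -0.983], [0.983, 0.0, -0.186], [0.0, -1.0, -0.002]]
wrist_force: [-1.1, -1.3, 7.6]
opening: 46.5
```

Call:
drive_tool:
  rows:
    - [[0, -15, 0], [0, 0, 0], 1]
    - [[0, -45, 0], [0, 0, 0], 1]
    - [[0, -80, 0], [0, 0, 0], 1]
    - [[0, -100, 0], [0, 0, 0], 1]
    - [[0, -100, 0], [0, 0, 0], 1]
    - [[0, -100, 0], [0, 0, 0], 1]

```text
time: 32.58
ee_pos: [648.7, 227.6, 200.4]
orientation: [[-0.186, -0.002, -0.983], [0.983, -0.001, -0.186], [-0.0, -1.0, 0.002]]
wrist_force: [-0.2, 1.4, -3.3]
opening: 46.2
```

```bash
python3 - <<'E'
from h import *
plan((552.2,-178,202,1.526))
im=viewer.read_camera('side'); cv2.imwrite('pics/side15.png',im[:,:,::-1])
E
```

```text
t 32.58 p [648.7 227.6 200.4] ang 1.758 F [-0.2  1.4 -3.3] open 46.2
   (552.2, -178, 202, 1.526) -> [-380.6, -1.2, 170.3] [-0.002, 0.232, -0.0]
```

View pics/side15.png

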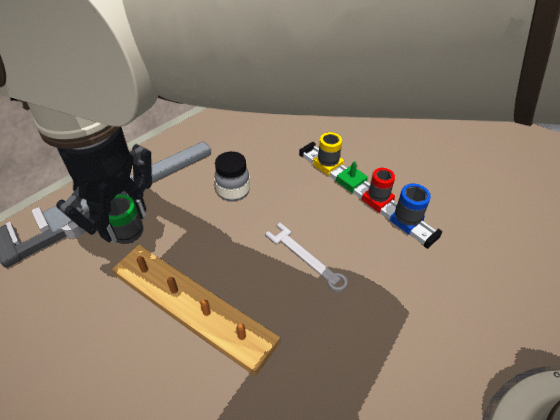

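Call:
drive_tool:
  rows:
    - [[-25, -5, 11], [0, 0.02, 0], 1]
    - [[-70, -5, 31], [0, 0.04, 0], 1]
    - [[-120, -5, 54], [0, 0.08, 0], 1]
    - [[-170, -5, 76], [0, 0.115, 0], 1]
    - [[-220, -5, 98], [0, 0.15, 0], 1]
    - [[-270, -5, 121], [0, 0.18, 0], 1]
    - [[-320, -5, 143], [0, 0.21, 0], 1]
    - [[-365, -2, 163], [0, 0.232, 0], 1]
    - [[-380.6, -1.2, 170.3], [0, 0.232, 0], 1]
    - [[-380.6, -1.2, 170.3], [0, 0.232, 0], 1]
    - [[-380.6, -1.2, 170.3], [0, 0.232, 0], 1]
    - [[-380.6, -1.2, 170.3], [0, 0.232, 0], 1]
    - [[-380.6, 30, 170.3], [0, 0.232, 0], 1]
    - [[-380.6, 50, 170.3], [0, 0.232, 0], 1]
    - [[-380.6, 53, 170.3], [0, 0.232, 0], 1]
    - [[-380.6, 53, 170.3], [0, 0.232, 0], 1]
    - [[-380.6, 53, 170.3], [0, 0.232, 0], 1]

```text
time: 34.75
ee_pos: [553.0, -177.9, 149.9]
orientation: [[0.044, 0.001, -0.999], [0.999, -0.001, 0.044], [-0.001, -1.0, -0.001]]
wrist_force: [0.9, 0.2, -3.3]
opening: 46.4
```

```bash
python3 - <<'E'
from h import *
plan((552.2,-178,121,1.526))
near("green",552.2,-178,"n7.png",zoff=81.2)
E
```

```text
t 34.75 p [ 553.  -177.9  149.9] ang 1.526 F [ 0.9  0.2 -3.3] open 46.4
   (552.2, -178, 121, 1.526) -> [-0.1, 28.9, 0.8] [0.001, 0.0, -0.001]
```

View pics/n7.png

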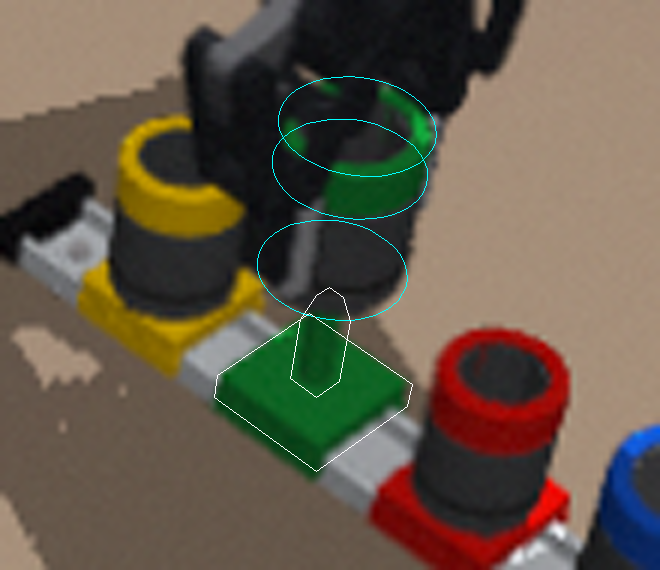

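Call:
drive_tool:
  rows:
    - [[0.2, 10, 1], [0, 0, 0], 1]
    - [[0.2, 18, 1], [0, 0, 0], 1]
    - [[0.2, 26, 1], [0, 0, 0], 1]
    - [[0.2, 29, 1], [0, 0, 0], 1]
    - [[0.2, 29, 1], [0, 0, 0], 1]

```text
time: 35.42
ee_pos: [551.6, -177.7, 119.6]
orientation: [[0.045, -0.0, -0.999], [0.999, 0.0, 0.045], [0.0, -1.0, 0.0]]
wrist_force: [-0.7, 0.1, -3.7]
opening: 46.4
```

```bash
python3 - <<'E'
from h import *
plan((552.2,-178,103,1.526))
near("green",552.2,-178,"n8.png",zoff=81.2)
E
```

```text
t 35.42 p [ 551.6 -177.7  119.6] ang 1.526 F [-0.7  0.1 -3.7] open 46.4
   (552.2, -178, 103, 1.526) -> [-0.3, 16.6, -0.7] [-0.0, 0.0, 0.0]
```

View pics/n8.png

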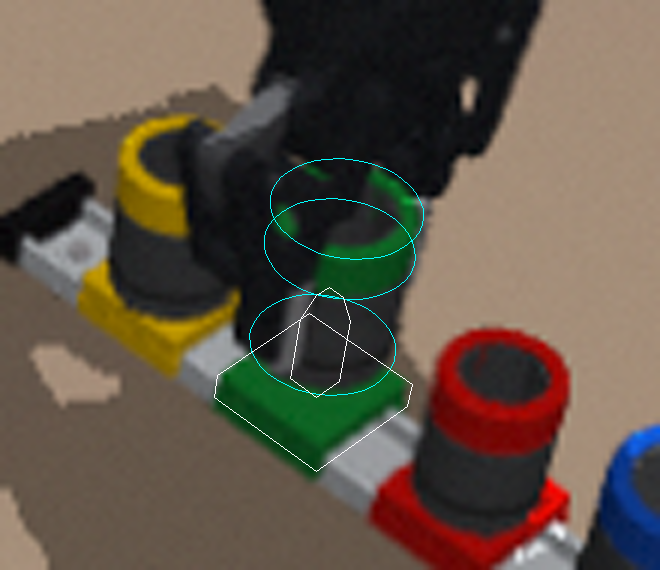

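Call:
drive_tool:
  rows:
    - [[0, 7, -0.5], [0, 0, 0], 1]
    - [[0, 12, -0.5], [0, 0, 0], 1]
    - [[0, 15, -0.5], [0, 0, 0], 1]
    - [[0, 16, -0.5], [0, 0, 0], 1]
    - [[0, 16.5, -0.5], [0, 0, 0], 1]
    - [[0, 16.5, -0.5], [0, 0, 0], 1]

```text
time: 36.22
ee_pos: [552.1, -177.7, 103.5]
orientation: [[0.045, 0.0, -0.999], [0.999, -0.0, 0.045], [-0.0, -1.0, -0.0]]
wrist_force: [-0.2, -0.3, -3.6]
opening: 46.6
```

Release, lift, then swing back towards the start side so both cameras are clear.

Call:
drive_tool:
  rows:
    - [[0, 0.6, 0], [0, 0, 0], 1]
    - [[0, 0.6, 0], [0, 0, 0], -1]
    - [[0, 0.6, 0], [0, 0, 0], -1]
    - [[0, 0.6, 0], [0, 0, 0], -1]
    - [[0, 0.6, 0], [0, 0, 0], -1]
    - [[0, 0.6, 0], [0, 0, 0], -1]
    - [[0, 0.6, 0], [0, 0, 0], -1]
    - [[0, -25, 0], [0, 0, 0], -1]
    - [[0, -65, 0], [0, 0, 0], -1]
    - [[0, -120, 0], [0, 0, 0], -1]
    - [[0, -150, 0], [0, 0, 0], -1]
    - [[0, -150, 0], [0, 0, 0], -1]

```text
time: 37.72
ee_pos: [552.7, -178.0, 256.0]
orientation: [[0.045, 0.004, -0.999], [0.999, -0.002, 0.045], [-0.002, -1.0, -0.004]]
wrist_force: [0.6, 0.3, -0.7]
opening: 85.5
```

```bash
python3 - <<'E'
from h import *
plan((300,400,300,1.526),(196,540.5,300,1.526))
near("green",552.2,-178,"n9.png",zoff=81.2)
E
```

```text
t 37.73 p [ 552.7 -178.   256. ] ang 1.526 F [ 0.6  0.3 -0.7] open 85.5
   (300, 400, 300, 1.526) -> [566.0, -46.1, 278.1] [0.004, 0.0, -0.002]
   (196, 540.5, 300, 1.526) -> [701.7, -46.7, 388.3] [0.004, 0.0, -0.002]
```

View pics/n9.png

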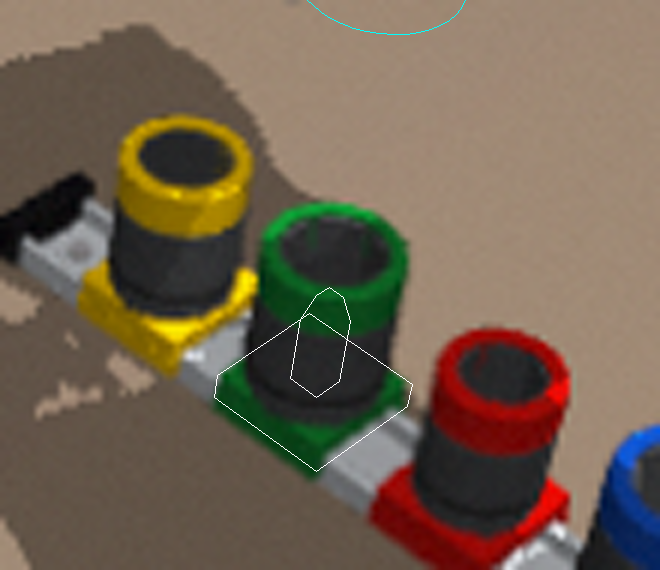

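Call:
drive_tool:
  rows:
    - [[45, -30, 25], [0, 0, 0], -1]
    - [[90, -46, 50], [0, 0, 0], -1]
    - [[140, -46, 77], [0, 0, 0], -1]
    - [[190, -46, 105], [0, 0, 0], -1]
    - [[240, -46, 133], [0, 0, 0], -1]
    - [[290, -46, 160], [0, 0, 0], -1]
    - [[340, -46, 188], [0, 0, 0], -1]
    - [[390, -46, 216], [0, 0, 0], -1]
    - [[440, -46, 243], [0, 0, 0], -1]
    - [[490, -46, 271], [0, 0, 0], -1]
    - [[540, -46, 299], [0, 0, 0], -1]
    - [[590, -46, 327], [0, 0, 0], -1]
    - [[640, -46, 354], [0, 0, 0], -1]
    - [[680, -46, 377], [0, 0, 0], -1]
    - [[700, -46, 388], [0, 0, 0], -1]
    - [[700, -46, 388], [0, 0, 0], -1]
    - [[700, -46, 388], [0, 0, 0], -1]
    - [[700, -46, 388], [0, 0, 0], -1]
    - [[700, -46, 388], [0, 0, 0], -1]

```text
time: 40.15
ee_pos: [196.3, 538.4, 299.6]
orientation: [[0.046, 0.0, -0.999], [0.999, 0.0, 0.046], [0.0, -1.0, -0.0]]
wrist_force: [0.9, 1.4, -0.1]
opening: 85.6
```

```bash
python3 - <<'E'
from h import *
import pickle
plan()
o=pickle.load(open("m.pkl","rb"))
ims=[]
for c in ("side","top"):
    im=viewer.read_camera(c); cv2.imwrite(f'pics/{c}_end.png',im[:,:,::-1])
    a=cv2.imread(f'pics/{c}0.png')[:,:,::-1]
    for n in ("wrench","grease_jar"):
        r=models.regions_of(c,n)
        if r:
            m0=o[c,n][0]["mask"];m1=r[0]["mask"]; print(c,n,"iou",(m0&m1).sum()/(m0|m1).sum(), "img diff in mask",np.abs(a.astype(int)-im)[m0].mean().round(1), np.round(r[0]["pixel"],1))
    PX=dict(red=(486,-175.3),blue=(418.2,-172.6),yellow=(614.2,-180.1),green=(552.1,-177.7))
    for k,p in PX.items():
        d,L=SOCK[k]; z=22+L; q=proj(c,[*p,z-6])[0].round().astype(int)
        w=np.zeros((420,560),bool); w[q[1]-22:q[1]+16,q[0]-26:q[0]+26]=1
        if c=="top": w[:]=0; w[q[1]-14:q[1]+15,q[0]-14:q[0]+15]=1
        m=fill(cmask(im,k)&w)
        if c=="side":
            x,e,_=fitmask(c,m,lambda t:[np.r_[circ(*p,0,d/2)+[0,0,t[0]]+[t[1],0,0]+[0,t[2],0],circ(*p,-16,d/2)+[0,0,t[0]]+[t[1],0,0]+[0,t[2],0]]],[z,0,0],[4,4,4])
            print(k,"ztop fit",np.round(x,1),"expect",z,round(e,1),int(m.sum()))
E
```

```text
t 40.15 p [196.3 538.4 299.6] ang 1.525 F [ 0.9  1.4 -0.1] open 85.6
side wrench iou 0.8979238754325259 img diff in mask 2.4 [305.8 257.4]
side grease_jar iou 0.9646756583172769 img diff in mask 2.1 [231.6 175.2]
red ztop fit [ 62.3   5.9 -10.4] expect 74 18.4 415
blue ztop fit [ 65.7   5.1 -12.4] expect 80 23.5 664
yellow ztop fit [ 54.9  15.8 -19.9] expect 76 17.9 378
green ztop fit [ 57.7  12.7 -18.9] expect 78 18.4 464
top wrench iou 0.8461538461538461 img diff in mask 0.5 [267.2 226.7]
top grease_jar iou 0.9404600811907984 img diff in mask 0.6 [275.  140.1]
```

View pics/side_end.png

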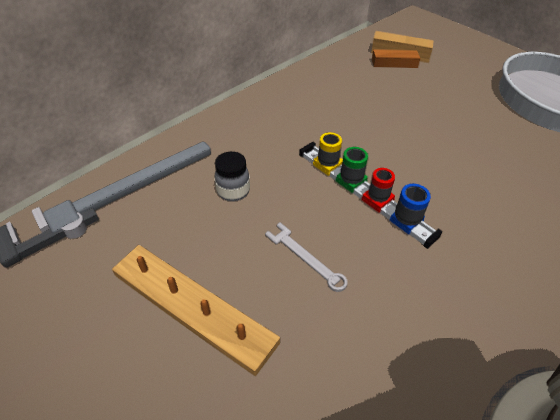

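View pics/top_end.png

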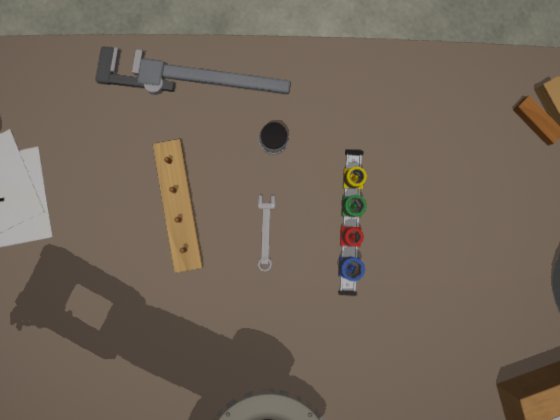

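```bash
python3 - <<'E'
from h import *
im=viewer.read_camera("side"); S=5;u0,v0=300,125
o=cv2.resize(im[v0:v0+118,u0:u0+150],None,fx=S,fy=S,interpolation=cv2.INTER_CUBIC)
PX=dict(red=(486,-175.3),blue=(418.2,-172.6),yellow=(614.2,-180.1),green=(552.1,-177.7))
for k,p in PX.items():
    d,L=SOCK[k]; z=22+L; q=proj("side",[*p,z-6])[0].round().astype(int)
    w=np.zeros((420,560),bool); w[q[1]-22:q[1]+16,q[0]-26:q[0]+26]=1
    m=fill(cmask(im,k)&w)
    x,e,_=fitmask("side",m,lambda t:[np.r_[circ(*p,t[0],d/2),circ(*p,t[0]-16,d/2)]],[z],[4])
    print(k,"ztop",np.round(x,1),"expect",z,round(e,1),int(m.sum()))
    for zz in (22,z-16,z):
        cv2.polylines(o,[((proj('side',circ(*p,zz,d/2))-[u0,v0]+.5)*S).astype(int)],True,(0,255,255),1)
cv2.imwrite('pics/end_ov.png',o[:,:,::-1])
E
```

```text
red ztop [73.4] expect 74 28.2 413
blue ztop [78.7] expect 80 40.3 663
yellow ztop [75.6] expect 76 30.9 380
green ztop [77.4] expect 78 38.9 464
```

View pics/end_ov.png

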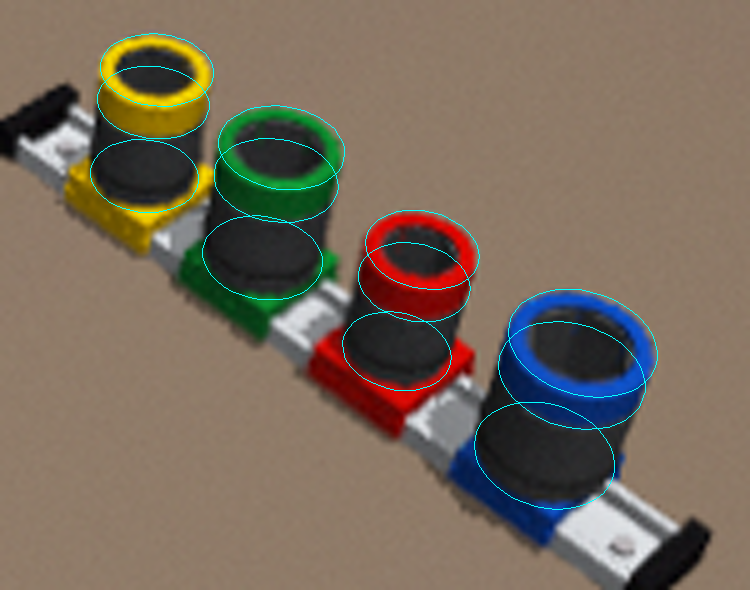

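All the heights match fully seated sockets, so I'm handing the job in.

```bash
python3 -c "
from workcell import bot
print(bot.close_job())"
```

```text
the job is handed in; nothing more can be done
None
```

All four sockets are off the wooden rack and on the rail. Each stands upright, painted end up, over the post of its own colour. I handed the job in about 40 s into the 120 s, with the gripper open and away from everything.

- **Seating:** with the sockets assumed where I released them, the side camera puts their tops at 73.4 (red), 75.6 (yellow), 77.4 (green) and 78.7 mm (blue). Fully seated they should be at 74, 76, 78 and 80 mm, so all agree within 1.3 mm. The outlines predicted for seated sockets also match the side picture.
- **Wrench and jar:** they look the same as before in both cameras. The pictures differ by no more than about 2.4 grey levels over them, and the detected outlines overlap 0.85 to 0.96, which is about the networks' own scatter.
- **Forces:** no wrist reading I took at the end of a move was above about 9 N.

**Checks that disagreed:**
- The two cameras differed by about 4 to 5 mm in y on the clip positions. I aimed between them, checked each held socket against its post before lowering, and all four went down without resistance.
- One final fit that also left x and y free gave tops 12 to 21 mm too low. A single camera cannot separate depth from height, so I discarded it and used the fit at the release positions instead.

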